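# Make a bench test unit dead and hold its terminal cover open

## Task

Make the grey test unit dead by drawing the fuse-link out of its holder on top of the unit, and stand it fully down in an empty hole of the wooden fuse rack. Then tug the cover upwards by its bow handle, without forcing it and with the slide catch still as you found it, to learn whether it is caught; if it is, draw the catch knob back. Lift the cover by its handle to at least 50 degrees and finish still holding it there with the gripper, for the cover has no stay and falls shut; leave the lamp, the spare fuses and all other things where they are.

Things in the scene. Friction and masses are not known exactly. Their poses are not given: they have to be found in the camera images.
- unit: Bench mains test unit, grey steel case fixed to the counter, 250 (x) x 340 (y) x 90 mm high. Origin: centre of its underside; x points to its back (hinge side of the cover, away from the robot), y to its left. Flat top panel at z = 90 mm: on its left part the fuse holder, a flat meter and a switch; on its right part the hinged cover, and in front of that the slide catch.
- fuse_holder (a point): Centre of the open top of the fuse holder, a brown bakelite cup 36 mm across that stands 24 mm above the unit's top panel; bore 25 mm, 22 mm deep, open upwards.
- fuse_center (a point): Centre of the fuse-link to be moved: plain upright cylinder, white ceramic with steel end caps, 22 mm in diameter, 58 mm long, about 35 to 60 g; z is its axis. At the start it stands loose in the fuse holder, centre 7 mm above the holder's mouth, the upper 36 mm sticking out. Seated in the rack its centre also stands 7 mm above the rack's top.
- rack: Wooden fuse rack, a block 190 (x) x 70 (y) x 45 mm high, fixed to the counter on the left or the right of the unit. Origin: centre of its underside; x runs along its row of four holes, 42 mm apart.
- rack_hole0 (a point): Centre of the mouth of the first hole of the rack (at its x = -63 mm), level with the rack's top. Each hole is 25 mm wide and 22 mm deep. At the start a spare fuse-link stands in this hole.
- rack_hole1 (a point): Mouth of the second hole (rack x = -21 mm), empty at the start.
- rack_hole2 (a point): Mouth of the third hole (rack x = +21 mm); a spare fuse-link stands in it.
- rack_hole3 (a point): Mouth of the fourth hole (rack x = +63 mm), empty at the start.
- spare_a_center (a point): Centre of a spare fuse-link, same as the other one, standing in a rack hole. Leave it there.
- spare_b_center (a point): Centre of the other spare fuse-link, standing in a rack hole. Leave it there.
- cover: Hinged steel cover of the unit, 159 (x) x 210 (y) x 4 mm, 0.3 to 0.6 kg. Origin: middle of the hinge line at its rear, 2 mm above the top panel. Shut, its axes are parallel to the unit's. It opens by turning about its own +y: the front (-x) edge rises and moves back. It turns at most 80 degrees, has no stay and falls shut when let go. If caught it gives 1 degree, then stops hard.
- cover_handle (a point): Middle of the bar of the bow handle on the cover: round steel bar 10 mm thick, straight over 84 mm along the cover's y. Shut, its centre line lies 120 mm in front of the hinge line and 39 mm above it, 35 mm above the cover's upper face, with 30 mm of free room under it. The bar can turn between the fingertips while the cover swings.
- catch: Slide catch. Origin: axis of its round knob (16 mm across, 3 to 26 mm above the panel) at panel level. Slides along the unit's x with 2 N friction, stays where left: fully forward at unit x = -68 mm, fully back (towards the robot) at -92 mm, where the cover is always free. Starts up to 6 mm from fully forward. Tongue and adjustable hook are hidden: the knob's place does not tell if it has caught.
- lamp: Frosted bulb in a bayonet socket on a round bakelite mount, 96 mm across, 159 mm high in all, standing on the other side of the unit from the rack. Origin: centre of its underside. Not to be moved.
- shield: Grey valve shield, an open aluminium can 28 mm across and 50 mm high, upright. Origin: centre of its underside. Not to be moved.
- ground_plate: Copper grounding plate 90 x 60 x 5 mm with a brass stud, lying flat. Origin: centre of its underside. Not to be moved.
- trimmer: Ceramic trimmer, a round disc part 30 mm across and 17 mm high. Origin: centre of its underside. Not to be moved.
- dial: Black plastic dial knob 44 mm across and 20 mm high, lying on the left rear of the unit's top panel. Origin: centre of its underside. Not to be moved.
- screwdriver: Screwdriver 170 mm long, lying on the counter. Not to be moved.
Things that resemble listed ones, but are neither listed nor needed, are in the scene too. What is shaped like the part that bears fuse_center but purple or yellow is not meant.

How it is judged:
By the outcome, as a careful person would: the job done as asked, in the order asked, and still so for the second after the job is handed in, while the arm keeps its last pose, push and grip.
It also fails if it takes over 72 s, if anything falls off the work surface, if the arm or the gripper's body presses on something with over 40 N, if the wrist force passes 120 N, or if a joint passes its speed limit or range.

## Robot

A 6-joint arm with a two-finger parallel gripper is mounted at the origin on the work surface. World frame = base frame: x ahead of the robot, y to its left, z up, the work surface at z = 0. Lengths are in m, angles in degrees, forces in N, time in s.
With the tool pointing down it reaches from about 0.375 to 0.9 m from the base axis. Payload 3.1 kg.
Tool frame: the origin (TCP) lies midway between the tips of the shut fingers; the grasp point (between the pads) lies 19 mm behind it; x points along the fingers, z is the direction in which the jaws open and shut, and the axes are right-handed (so a half turn about x gives the same grasp; the last joint's range is limited). The gripper opens to 87 mm and grips with 3 to 60 N. Pads are 19 mm wide; open, the fingers measure 117 mm over their backs; the gripper's body (75 mm by 190 mm) begins 51 mm behind the grasp point.
Start: joints at [-73.367, 30.224, 82.088, -0, 67.689, -10.227], TCP at [0.282, -0.558, 0.197] pointing down, gripper open.
Joint ranges: [-176.69, 176.69], [-43.24, 126.21], [12.49, 139.97], [-82, 262], [0, 151.66], [-163.58, 163.58]. Speed limits (degrees/s): [159.86, 159.86, 180, 180, 180, 180].

## Interface

Orientations are given as a 3x3 rotation matrix whose columns are the frame's x, y, z axes.
In Python, from rig import * gives the robot as it stands.
- The arm moves only by the tool play_rows, never from a script. Its argument "rows" is a list that holds one entry, the list of rows, each a list of 7 numbers: the shift along the tool's x, y, z in m, then the turn, a rotation vector about the tool's x, y, z in degrees, then the finger opening in m, from 0 to 0.087. A call has 1 to 12 rows; each row is the pose to reach, as a shift and turn from the pose commanded when the call began, along the tool's axes at that moment; what a row does not reach only later rows make up. A row lasts 1/10 s, in which the tool goes at most 50 mm and 8.59 degrees, less where a joint would pass 70% of its speed; a pose out of reach is approached as far as the arm can. A call with a gripper value outside its range is refused whole. The fingers move at their own pace and stop on an object; the grip force is fixed at half the most. Time passes only in rows, so rows that repeat a pose let the fingers close. It gives the time, the measured TCP pose, the force and the opening at its end, in the units of the state.
- read_state(): the state, without advancing time (a new reading comes with each control period).
- capture(name): name is "scene" or "top" or "wrist"; returns a dict with "pixels" (384x512x3 uint8, red, green, blue), "intrinsics" (3x3 intrinsics, pixels), "rvec" (rotation vector, rad) and "tvec" (3), from world to camera coordinates, as OpenCV has them. Camera axes: x right, y down, z forward; pixel columns grow to the right and rows downward; lengths in m; the calibration is good to about 2 mm. A picture is of the moment at which its call begins. There is no depth.
- hand_in(): hands the job in, once; it reports no verdict.
Trained networks look in the newest picture that a camera, given by its name, has taken for a name from the list of things; names that differ only in an ending like _2 or _b are one class to them, and where a whole thing is asked for, a point or a joint stands for the part that bears it (a point fixed in the world has none). Each returns a list of dicts, best first, with "p" (0 to 1); they miss things now and then, are a little off and sometimes report something else, mostly with a low value. They report only what shows in the picture. A call takes as long as a camera call. They do not tell look-alikes from the thing itself.
- trace(camera, target): "mask" (384x512 bool, what is visible of it) and "at" ([column, row] in pixels, amid what is visible of it).
The state is a dict: "time_s": time; "joint_positions": joint angles; "qvel": joint speeds; "tau": joint torques, N m; "position": TCP position; "tcp_rot": TCP orientation; "force": force on the tool from outside, world axes, zero at the start; "moment": the same for the moment, N m; "opening": opening from 0.0 (shut) to 1.0 (fully open).
Only numpy, scipy, OpenCV 4.12 (cv2) and the standard library are available. Lean on these libraries where they do the work, as an engineer would, in place of code of your own. Each camera call takes 0.05 s, during which the arm holds its last target.

## Working session

There is one attempt and no reset: what is moved stays moved. The work goes in short steps, Python scripts to look and compute and a tool call to move; the robot and the scene stay as the last step left them, time stands still between calls to the robot, and variables do not carry over. Pictures are saved under pics/ and viewed, and the job is handed in when it is done.

Besides the shell and the picture viewer there is one more tool, called after "Call:" as name([rows], argument=value, ...), one row to a line, values as JSON. play_rows: Moves the arm, as the interface text tells. Its arguments: {"type":"object","properties":{"rows":{"type":"array"}},"required":["rows"]}

```bash
ls; mkdir -p pics
python3 - <<'E'
from rig import *
import cv2
s=read_state();print(s)
for n in ["scene","top","wrist"]:
    c=capture(n);cv2.imwrite(f"pics/{n}0.png",c["pixels"][:,:,::-1]);print(n,c["intrinsics"].tolist(),c["rvec"],c["tvec"])
E
```

```text
pics
{'time_s': 0.0, 'joint_positions': array([-7.33672355e+01,  3.02789441e+01,  8.21549678e+01, -1.32003656e-03,
        6.76886329e+01, -1.02275564e+01]), 'qvel': array([-0.02588233,  0.00353842,  0.03827441,  0.02136717,  0.0089299 ,
       -0.02254258]), 'tau': array([-1.13148275e-05, -4.40040350e+01, -1.76594067e+01,  6.32911082e-02,
        5.81861415e-02, -1.63769496e-04]), 'position': array([ 0.28217827, -0.55680814,  0.1955798 ]), 'tcp_rot': array([[-6.32627325e-04,  8.92106792e-01,  4.51824160e-01],
       [ 2.04321871e-03,  4.51824460e-01, -8.92104524e-01],
       [-9.99997713e-01,  3.58805878e-04, -2.10860579e-03]]), 'force': array([ 0.40471246,  0.11455893, -0.58069007]), 'moment': array([ 0.04308474,  0.003838  , -0.00711555]), 'opening': 0.9973371044340871}
scene [[411.15531498810884, 0.0, 253.77394869953193], [0.0, 411.15531498810884, 194.5061683848767], [0.0, 0.0, 1.0]] [ 1.09267892  2.41510771 -0.9719535 ] [ 0.41160142 -0.18025689  1.42145926]
top [[373.03972989529717, 0.0, 251.54072461742666], [0.0, 373.03972989529717, 192.9563814420758], [0.0, 0.0, 1.0]] [ 2.16188743 -2.17028002  0.08080299] [-0.04968049  0.55577127  1.10380231]
wrist [[285.4688636036858, 0.0, 258.39491199840086], [0.0, 285.4688636036858, 192.32308474209822], [0.0, 0.0, 1.0]] [-2.46408773  1.5119681   0.22153106] [-0.62363329 -0.03444723  0.39146916]
```

View pics/scene0.png

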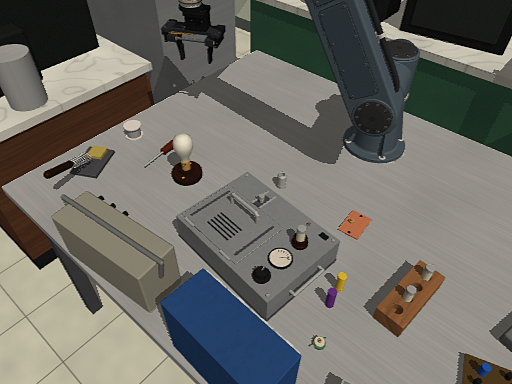

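View pics/top0.png

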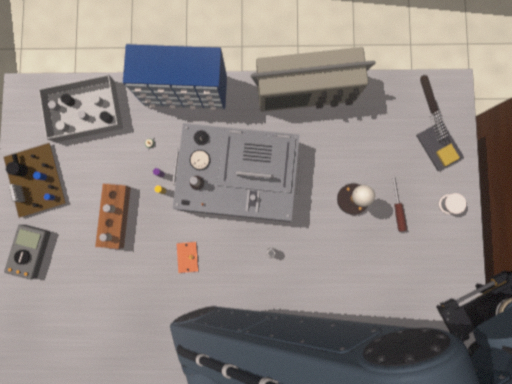

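View pics/wrist0.png

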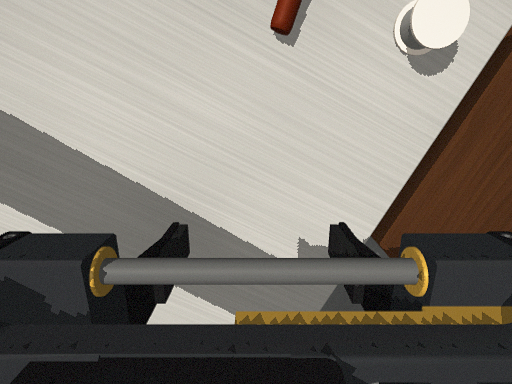

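The scene picture shows the unit mid-table, with the fuse in its holder at about (301,233), the rack at (410,297) and the lamp at (186,160). In the top view the holder fuse is at (196,182), the rack fuses at (107,208) and (103,237), and the purple and yellow look-alikes at (157,172) and (159,189).

```bash
cat > h.py <<'E'
from rig import *
import numpy as np, cv2
def P(c):
    R=cv2.Rodrigues(np.array(c["rvec"],float))[0]; return R,np.array(c["tvec"],float).ravel(),np.array(c["intrinsics"])
def ray(c,uv):
    R,t,K=P(c); d=R.T@np.linalg.inv(K)@np.array([uv[0],uv[1],1.]); return -R.T@t,d
def onz(c,uv,z):
    o,d=ray(c,uv); return o+d*(z-o[2])/d[2]
def tri(c1,u1,c2,u2):
    o1,d1=ray(c1,u1);o2,d2=ray(c2,u2)
    s=np.linalg.lstsq(np.c_[d1,-d2],o2-o1,rcond=None)[0]
    a=o1+d1*s[0];b=o2+d2*s[1];return (a+b)/2,np.linalg.norm(a-b)
def proj(c,X):
    return cv2.projectPoints(np.array(X,float).reshape(-1,3),np.array(c["rvec"],float),np.array(c["tvec"],float),np.array(c["intrinsics"]),None)[0].reshape(-1,2)
E
python3 - <<'E'
from h import *
np.set_printoptions(precision=4,suppress=True)
C={n:capture(n) for n in("scene","top")}
for t in ["unit","fuse_holder","fuse_center","rack","cover","cover_handle","catch","lamp","shield","ground_plate","trimmer","dial"]:
    for n in C:
        for r in trace(n,t)[:4]:
            m=r["mask"];rc=cv2.minAreaRect(np.argwhere(m)[:,::-1].astype(np.float32))
            print(t,n,round(r["p"],2),np.round(r["at"],1),m.sum(),[np.round(x,1) for x in rc])
for n in C:
    im=C[n]["pixels"][:,:,::-1]
    y,x,w,h=(110,80,230,120) if n=="top" else (160,160,290,180)
    cv2.imwrite(f"pics/{n}1.png",cv2.resize(im[y:y+h,x:x+w],None,fx=2.7 if n=="scene" else 3.4,fy=2.7 if n=="scene" else 3.4,interpolation=cv2.INTER_CUBIC))
E
```

```text
unit scene 0.77 [258.9 244.7] 13074 [array([257., 236.]), array([144.2, 110.3]), np.float64(45.0)]
unit top 0.77 [237.5 173.9] 10358 [array([236.7, 171.7]), array([127.3,  88.1]), np.float64(5.5)]
fuse_holder scene 0.66 [254.  241.9] 13049 [array([256.6, 236.8]), array([145.2, 109.7]), np.float64(43.8)]
fuse_holder scene 0.52 [301.9 233.8] 93 [array([300.5, 233. ]), array([ 6.6, 14.3]), np.float64(8.1)]
fuse_holder scene 0.24 [235.6 223.9] 3845 [array([231.4, 221.7]), array([80.6, 56.4]), np.float64(42.0)]
fuse_holder top 0.61 [239.4 172.8] 10258 [array([236.8, 171.5]), array([126.9,  88.1]), np.float64(5.9)]
fuse_center scene 0.64 [301.6 232. ] 104 [array([300.2, 232.9]), array([ 7.2, 14.6]), np.float64(9.5)]
fuse_center scene 0.52 [329.3 301.4] 167 [array([330.2, 297.4]), array([ 9.2, 19.6]), np.float64(16.7)]
fuse_center scene 0.45 [340.6 281.7] 163 [array([340.1, 281.7]), array([ 9.2, 19.6]), np.float64(16.7)]
fuse_center top 0.56 [193.7 177.9] 70 [array([194.5, 180.5]), array([9.9, 7.1]), np.float64(45.0)]
fuse_center top 0.46 [156.5 171.7] 92 [array([158.5, 171.5]), array([ 9.,
[... 1570 characters left out ...]
p.float64(35.5)]
ground_plate top 0.66 [239.3 170.4] 10508 [array([236.6, 171.5]), array([127.2,  89.7]), np.float64(6.3)]
ground_plate top 0.59 [185.8 251.7] 604 [array([186.9, 256.8]), array([30.7, 19.9]), np.float64(85.9)]
trimmer scene 0.67 [318.2 341.6] 176 [array([319., 343.]), array([14., 14.]), np.float64(90.0)]
trimmer top 0.61 [109.7 213.2] 71 [array([109. , 207.5]), array([ 7., 10.]), np.float64(90.0)]
trimmer top 0.59 [187.4 250.4] 564 [array([187. , 256.5]), array([29., 20.]), np.float64(90.0)]
dial scene 0.62 [261.4 273. ] 268 [array([260.8, 274.8]), array([17.7, 17. ]), np.float64(45.0)]
dial top 0.45 [199.9 140. ] 183 [array([201., 137.]), array([14., 14.]), np.float64(90.0)]
```

View pics/scene1.png

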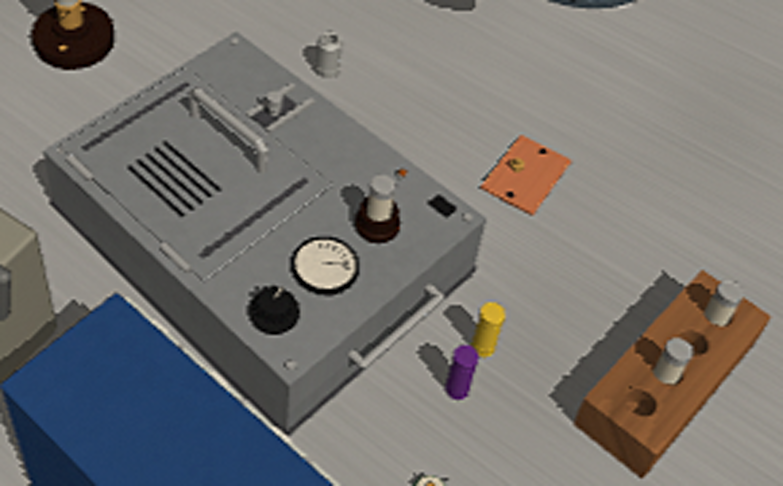

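View pics/top1.png

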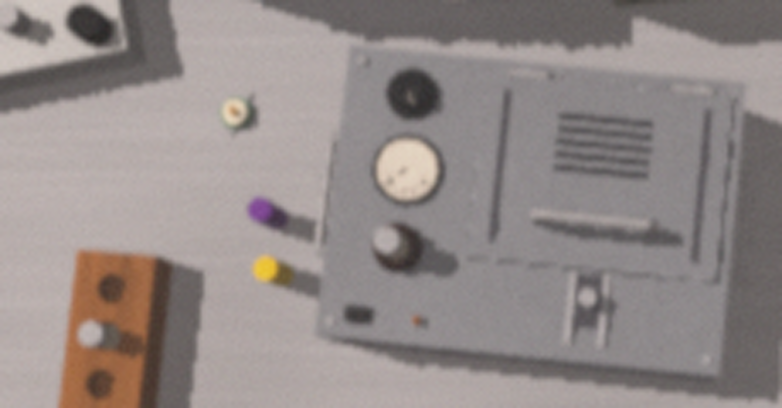

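The candidates for the fuse, in scene and top pixels:
- white in the holder: scene (301,233), top (195,181)
- purple: scene (330,297), top (157,172)
- yellow: scene (340,282), top (159,189)
- rack spares: top (107,208) and (103,237)

The crop shows the white one standing in the brown cup, so that's my choice.

```bash
cat > fit.py <<'E'
from h import *
from scipy.optimize import least_squares
np.set_printoptions(precision=4,suppress=True)
C={n:capture(n) for n in("scene","top")}
def fitrect(hx,hy,z,pts):
    loc=np.array([[hx,hy,0],[hx,-hy,0],[-hx,-hy,0],[-hx,hy,0]])  # RL RR FR FL
    def W(p):
        c,s=np.cos(p[2]),np.sin(p[2]);return loc@np.array([[c,-s,0],[s,c,0],[0,0,1]]).T+[p[0],p[1],z]
    f=lambda p:np.concatenate([(proj(C[n],W(p))-pts[n]).ravel() for n in pts])
    x0=np.mean([onz(C["top"],u,z) for u in pts["top"]],0)
    r=least_squares(f,[x0[0],x0[1],0]);return r.x,f(r.x)
tc=lambda a:np.array(a)/3.4+[80,110]
sc=lambda a:np.array(a)/2.7+[160,160]
u={"top":tc([[352,45],[745,82],[718,376],[320,338]]),"scene":sc([[290,378],[45,150],[235,33],[485,220]])}
p,e=fitrect(.125,.17,.09,u);print("unit",p[:2],np.degrees(p[2]),e)
for k in u:print(k,fitrect(.125,.17,.09,{"top":u["top"]} if k=="top" else {"top":u["scene"]*0+proj(C["top"],[onz(C["scene"],q,.09) for q in u["scene"]])})[0])
for n,m in (("top",tc),("scene",sc)): pass
F,g=tri(C["top"],tc([388,241]),C["scene"],sc([383,183]));print("fuse top",F,g, onz(C["top"],tc([388,241]),.15),onz(C["scene"],sc([383,184]),.15))
for q,w in (((92,333),(679,348)),((90,433),(729,290))):
    pass
print("sparetop",tri(C["top"],tc([92,333]),C["scene"],sc([679,348])),onz(C["top"],tc([92,333]),.081),onz(C["scene"],sc([679,348]),.081))
print("spare2 scene",onz(C["scene"],sc([730,289]),.081), onz(C["top"],[103,237],.081))
print("holes",onz(C["top"],tc([112,288]),.045),onz(C["top"],tc([100,384]),.045),onz(C["scene"],sc([638,404]),.045),onz(C["scene"],sc([690,346]),.045))
print("knob top",onz(C["top"],tc([588,297]),.116),onz(C["scene"],sc([276,97]),.116))
print("bar ends",[onz(C["top"],tc(q),.131) for q in((533,214),(652,224))],[onz(C["scene"],sc(q),.131) for q in((197,95),(264,147))])
E
python3 fit.py
python3 - <<'E'
from h import *
c=capture("top");im=c["pixels"][:,:,::-1]
cv2.imwrite("pics/rack2.png",cv2.resize(im[175:260,85:145],None,fx=7,fy=7,interpolation=cv2.INTER_CUBIC))
E
```

```text
unit [ 0.6113 -0.0085] -5.902899895660307 [-1.1292  0.4228 -0.1187  0.4769  0.0057  0.4123 -1.9222 -0.3092 -0.64
  1.6449 -1.5131 -0.7605 -0.4131 -1.6623 -0.0867 -1.8288]
top [ 0.612  -0.0108 -0.1003]
scene [ 0.6125 -0.0054 -0.106 ]
fuse top [0.5771 0.1035 0.1459] 0.003558891285500299 [0.5776 0.1013 0.15  ] [0.5799 0.1073 0.15  ]
sparetop (array([0.5081, 0.3673, 0.0784]), np.float64(0.004355629910545189)) [0.509  0.3642 0.081 ] [0.5085 0.3692 0.081 ]
spare2 scene [0.4244 0.3759 0.081 ] [0.4257 0.3732 0.081 ]
holes [0.5504 0.3624 0.045 ] [0.4663 0.3704 0.045 ] [0.5541 0.3655 0.045 ] [0.4733 0.3733 0.045 ]
knob top [ 0.5349 -0.0573  0.116 ] [ 0.5363 -0.0499  0.116 ]
bar ends [array([ 0.6014, -0.0131,  0.131 ]), array([ 0.5927, -0.1094,  0.131 ])] [array([ 0.5955, -0.0989,  0.131 ]), array([ 0.6031, -0.0081,  0.131 ])]
```

View pics/rack2.png

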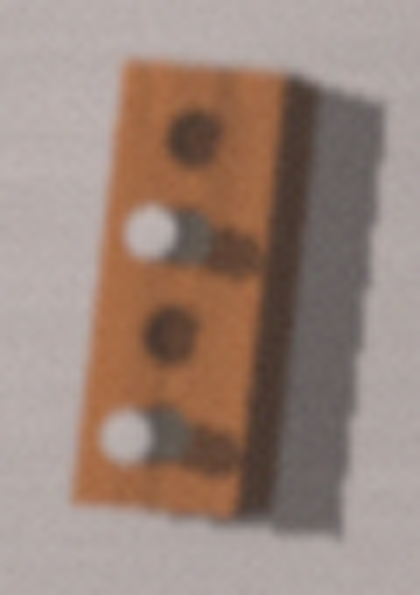

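The rack crop shows the two spares in holes at the near end and third from the near end. The far-end hole is empty (crop (195,138)), as is the second (170,335). I'll use the far-end one, which has only one neighbour. Next I'll move above the fuse for a close look.

```bash
cat >> h.py <<'E'
from scipy.spatial.transform import Rotation as Ro
def Rdown(yaw):  # tool z horizontal at yaw deg, tool x down
    a=np.radians(yaw);z=np.array([np.cos(a),np.sin(a),0]);x=np.array([0,0,-1.]);return np.c_[x,np.cross(z,x),z]
def delta(pos,R=None,s=None):
    s=s or read_state();T=s["tcp_rot"]
    d=T.T@(np.array(pos)-s["position"]); r=Ro.from_matrix(T.T@R).as_rotvec(degrees=True) if R is not None else np.zeros(3)
    return np.round(d,4),np.round(r,2)
E
python3 - <<'E'
from h import *
np.set_printoptions(precision=4,suppress=True)
s=read_state();c=capture("wrist");R,t,K=P(c)
print("cam in tool",s["tcp_rot"].T@(-R.T@t-s["position"]));print(s["tcp_rot"].T@R.T)
print(delta([0.52,0.104,.33],Rdown(84.1)),delta([0.35,-.40,.38],Rdown(84.1)))
E
```

```text
cam in tool [-0.1877  0.0779  0.    ]
[[ 0.0011 -0.2826  0.9592]
 [ 0.0008 -0.9592 -0.2826]
 [ 1.      0.0011 -0.0008]]
(array([-0.1334,  0.5108, -0.4828]), array([-147.24,   -0.  ,    0.  ])) (array([-0.1834,  0.1315, -0.11  ]), array([-147.24,   -0.  ,    0.  ]))
```

Call:
play_rows([
  [[-0.05,0.01,-0.01,-8,0,0,0.087],[-0.1,0.04,-0.03,-16,0,0,0.087],[-0.14,0.07,-0.06,-24,0,0,0.087],[-0.16,0.11,-0.09,-32,0,0,0.087],[-0.16,0.15,-0.12,-40,0,0,0.087],[-0.16,0.19,-0.15,-48,0,0,0.087],[-0.16,0.23,-0.18,-56,0,0,0.087],[-0.16,0.27,-0.21,-64,0,0,0.087],[-0.16,0.3,-0.25,-72,0,0,0.087],[-0.16,0.34,-0.29,-80,0,0,0.087],[-0.16,0.37,-0.32,-88,0,0,0.087],[-0.16,0.4,-0.35,-96,0,0,0.087]],
])

```text
time_s: 2.85
position: [0.4774, -0.0745, 0.3569]
tcp_rot: [[0.001, -0.547, 0.837], [-0.0, 0.837, 0.547], [-1.0, -0.001, 0.001]]
force: [0.8, -0.6, 0.5]
opening: 0.999
```

Run:
```python
from h import *
print(read_state()["position"],delta([0.565,0.104,.24],Rdown(84.1)))
```

```text
[ 0.47742938 -0.0744777   0.35686982] (array([0.1169, 0.1015, 0.1709]), array([-5.092e+01,  1.000e-02,  5.000e-02]))
```

Call:
play_rows([
  [[0.0,0.02,0.03,-8,0,0,0.06],[0.01,0.04,0.06,-16,0,0,0.06],[0.03,0.06,0.09,-24,0,0,0.06],[0.06,0.08,0.13,-32,0,0,0.06],[0.09,0.1,0.17,-40,0,0,0.06],[0.117,0.1015,0.171,-48,0,0,0.06],[0.117,0.1015,0.171,-51,0,0,0.06],[0.117,0.1015,0.171,-51,0,0,0.06],[0.117,0.1015,0.171,-51,0,0,0.06]],
])

```text
time_s: 3.75
position: [0.5663, 0.1015, 0.24]
tcp_rot: [[0.001, -0.994, 0.108], [-0.0, 0.108, 0.994], [-1.0, -0.001, 0.0]]
force: [1.0, 0.1, -1.0]
opening: 0.689
```

```bash
cat > look.py <<'E'
from h import *
import sys
c=capture("wrist");cv2.imwrite(f"pics/{sys.argv[1]}.png",c["pixels"][:,:,::-1])
np.savez(f"{sys.argv[1]}.npz",rvec=c["rvec"],tvec=c["tvec"],intrinsics=c["intrinsics"])
s=read_state();print(s["position"],s["force"],s["time_s"],proj(c,s["position"]))
for t in sys.argv[2:]:
    for r in trace("wrist",t)[:3]:
        print(t,r["p"],r["at"],cv2.minAreaRect(np.argwhere(r["mask"])[:,::-1].astype(np.float32)))
E
python3 look.py w1 fuse_center
```

```text
[0.56639431 0.10131258 0.2403996 ] [0.39071856 0.30482793 0.32586218] 3.8 [[257.65078131 222.73614407]]
fuse_center 0.88 [354.9, 188.1] ((352.7500305175781, 190.75001525878906), (28.991378784179688, 15.55634880065918), 45.0)
fuse_center 0.64 [348.9, 156.5] ((347.8000183105469, 155.90000915527344), (27.280027389526367, 16.099689483642578), 26.56505012512207)
fuse_center 0.61 [263.4, 193.1] ((263.0, 194.0), (30.0, 20.0), 90.0)
```

View pics/w1.png

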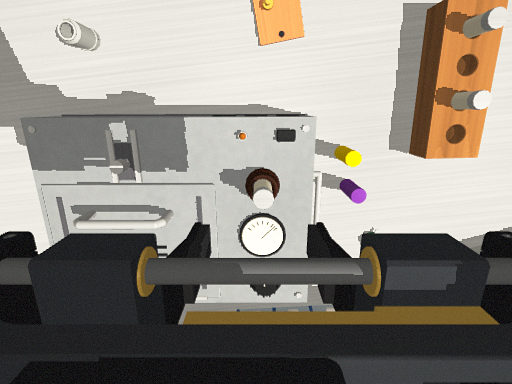

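The wrist view shows the white fuse in the brown cup at about (263,195), with yellow at (348,156), purple at (353,190), and the rack at the upper right with empty holes at (467,65) and (455,133).

Run:
```python
import cv2
im=cv2.imread("pics/w1.png")
a=cv2.resize(im[160:220,233:293],None,fx=6,fy=6,interpolation=cv2.INTER_CUBIC)
b=cv2.resize(im[100:160,415:475],None,fx=6,fy=6,interpolation=cv2.INTER_CUBIC)
cv2.imwrite("pics/w1c.png",cv2.hconcat([a,b]))
```

```text
(no output)
```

View pics/w1c.png

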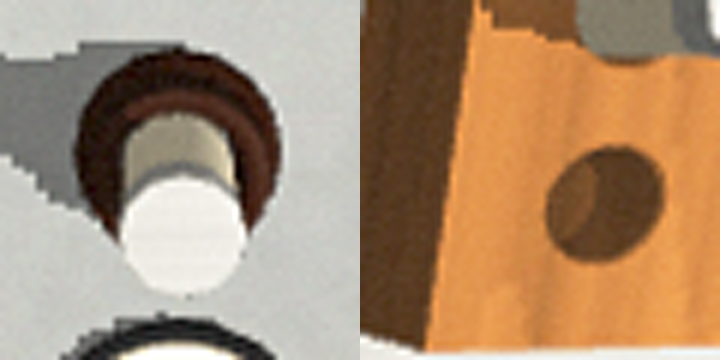

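Run:
```python
from h import *
c=dict(np.load("w1.npz"))
print("fuse top",onz(c,[263.7,199],.15),"hole",onz(c,[455.8,134.2],.045),"cup",onz(c,[262.8,184],.114))
s=read_state();print(delta([0.579,.105,.18],Rdown(84.1)))
```

```text
fuse top [0.57830569 0.10606381 0.15      ] hole [0.54995095 0.36563145 0.045     ] cup [0.57193696 0.10636013 0.114     ]
(array([ 0.0606, -0.0119,  0.0052]), array([-0.32,  0.01,  0.13]))
```

Call:
play_rows([
  [[0.03,-0.006,0.003,-0.3,0,0,0.05],[0.06,-0.0113,0.0058,-0.3,0,0,0.05],[0.09,-0.0113,0.0058,-0.3,0,0,0.05],[0.11,-0.0113,0.0058,-0.3,0,0,0.05],[0.12,-0.0113,0.0058,-0.3,0,0,0.05],[0.12,-0.0113,0.0058,-0.3,0,0,0.05]],
])

```text
time_s: 4.45
position: [0.5772, 0.1057, 0.119]
tcp_rot: [[-0.002, -0.995, 0.103], [0.0, 0.103, 0.995], [-1.0, 0.002, -0.0]]
force: [-0.7, 0.1, -0.5]
opening: 0.578
```

```bash
python3 look.py w2
```

```text
[0.57810281 0.10581954 0.12005035] [-0.31771932  0.08859771 -0.16281925] 4.5 [[258.1284076  224.04733225]]
```

View pics/w2.png

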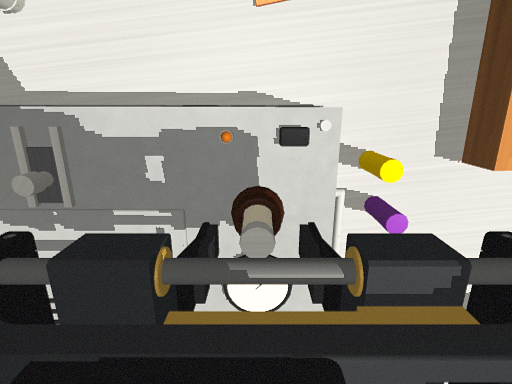

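The fuse is centred between the fingers, its top at about (258,240). Closing now.

Call:
play_rows([
  [[0,0,0,0,0,0,0.01],[0,0,0,0,0,0,0.01],[0,0,0,0,0,0,0.01],[0,0,0,0,0,0,0.01],[0,0,0,0,0,0,0.01],[0,0,0,0,0,0,0.01]],
])

```text
time_s: 5.1
position: [0.578, 0.1061, 0.12]
tcp_rot: [[0.001, -0.995, 0.102], [-0.0, 0.102, 0.995], [-1.0, -0.001, 0.0]]
force: [0.2, 0.3, 2.3]
opening: 0.227
```

```bash
python3 - <<'E'
from h import *
c=dict(np.load("w2.npz"));print(onz(c,[258,241],.15));s=read_state();print(s["force"],s["opening"],s["position"])
E
python3 look.py w3
```

```text
[0.57663256 0.10590553 0.15      ]
[0.18746822 0.28369758 2.27804745] 0.22662909942210346 [0.57799738 0.10609742 0.1199744 ]
[0.5780292  0.10607538 0.11998207] [0.21157303 0.52778833 2.49066201] 5.15 [[257.85592923 222.31594291]]
```

View pics/w3.png

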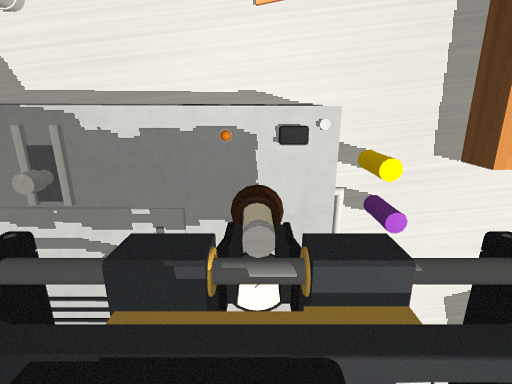

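Call:
play_rows([
  [[-0.02,0,0,0,0,0,0.01],[-0.05,0,0,0,0,0,0.01],[-0.09,0,0,0,0,0,0.01],[-0.09,0,0.04,0,0,0,0.01],[-0.09,0,0.08,0,0,0,0.01],[-0.09,-0.005,0.12,0,0,0,0.01],[-0.09,-0.005,0.16,0,0,0,0.01],[-0.08,-0.005,0.2,0,0,0,0.01],[-0.06,-0.005,0.24,0,0,0,0.01],[-0.05,-0.005,0.261,0,0,0,0.01],[-0.05,-0.005,0.261,0,0,0,0.01],[-0.05,-0.005,0.261,0,0,0,0.01]],
])

```text
time_s: 6.35
position: [0.6087, 0.3646, 0.1688]
tcp_rot: [[-0.002, -0.995, 0.101], [-0.002, 0.101, 0.995], [-1.0, 0.001, -0.002]]
force: [-0.2, 0.6, -0.1]
opening: 0.23
```

```bash
python3 look.py w4
```

```text
[0.60930885 0.36403139 0.16960075] [-0.26919403  0.49408309 -0.57995002] 6.4 [[257.17484161 223.59029766]]
```

View pics/w4.png

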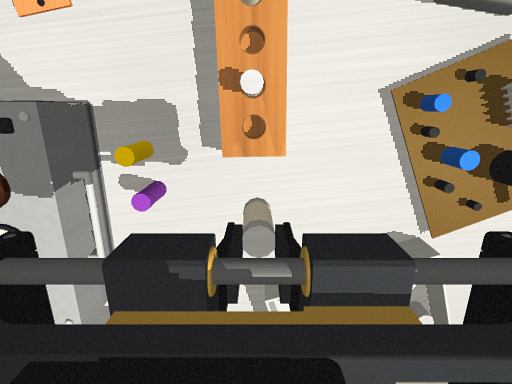

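The wrist view shows the fuse held upright at (258,225), and the empty end hole at (254,126), in line with it.

Run:
```python
import cv2
im=cv2.imread("pics/w4.png")
a=cv2.resize(im[100:160,224:284],None,fx=6,fy=6,interpolation=cv2.INTER_CUBIC)
b=cv2.resize(im[192:252,228:288],None,fx=6,fy=6,interpolation=cv2.INTER_CUBIC)
cv2.imwrite("pics/w4c.png",cv2.hconcat([a,b]))
```

```text
(no output)
```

View pics/w4c.png

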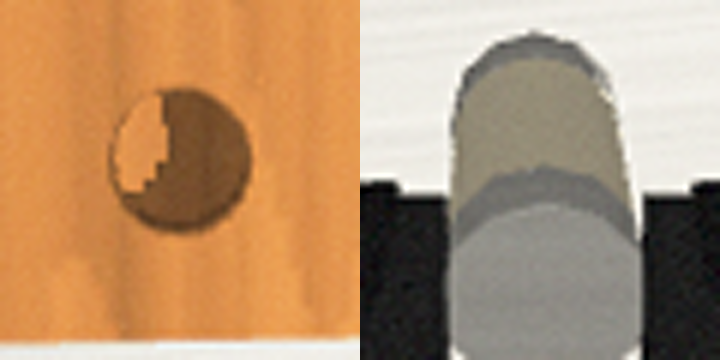

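Run:
```python
from h import *
c=dict(np.load("w4.npz"));z=.1696
print("hole",onz(c,[254,126.8],.045),"top",onz(c,[258.8,241.3],z+.03),"bot near edge+11mm",onz(c,[257.5,197.5],z-.028)+[.011,0,0])
s=read_state();print(s["position"],s["tcp_rot"],delta([.551,.364,.115],Rdown(84.1)))
```

```text
hole [0.54984629 0.36601464 0.045     ] top [0.60848902 0.36526283 0.1996    ] bot near edge+11mm [0.60983279 0.36520509 0.1416    ]
[0.60930885 0.36403139 0.16960075] [[-2.74484482e-04 -9.94757685e-01  1.02259833e-01]
 [-1.14988273e-03  1.02260083e-01  9.94757032e-01]
 [-9.99999301e-01  1.55458553e-04 -1.17192349e-03]] (array([ 0.0546,  0.058 , -0.0059]), array([ 0.03, -0.07, -0.01]))
```

Call:
play_rows([
  [[0.01,0.03,-0.002,0,0,0,0.01],[0.03,0.059,-0.0053,0,0,0,0.01],[0.06,0.059,-0.0053,0,0,0,0.01],[0.082,0.059,-0.0053,0,0,0,0.01],[0.082,0.059,-0.0053,0,0,0,0.01],[0.082,0.059,-0.0053,0,0,0,0.01]],
])

```text
time_s: 7.0
position: [0.551, 0.3649, 0.0886]
tcp_rot: [[0.001, -0.995, 0.104], [0.0, 0.104, 0.995], [-1.0, -0.001, 0.0]]
force: [-0.1, -0.6, -0.1]
opening: 0.228
```

```bash
python3 look.py w5
python3 - <<'E'
import cv2
im=cv2.imread("pics/w5.png")
cv2.imwrite("pics/w5c.png",cv2.resize(im[130:270,198:318],None,fx=4,fy=4,interpolation=cv2.INTER_CUBIC))
E
```

```text
[0.55166401 0.36546852 0.08934932] [ 0.79272574 -0.14968186 -0.37890053] 7.05 [[258.79265391 223.49222836]]
```

View pics/w5c.png

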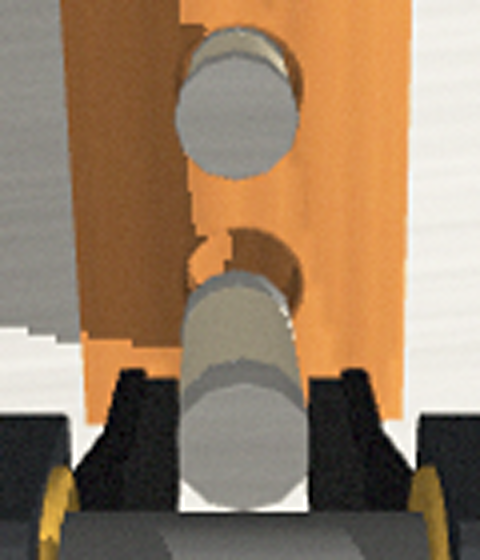

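Run:
```python
from h import *
c=dict(np.load("w5.npz"));q=lambda a,b:[198+a/4,130+b/4]
z=.0893
print("hole near",onz(c,q(245,228),.045)+[.0125,0,0],[onz(c,q(a,275),.045) for a in(187,303)])
print("bot",onz(c,q(238,270),z-.028)+[.011,0,0],[onz(c,q(a,310),z-.028) for a in(183,295)])
print("top",onz(c,q(244,445),z+.03))
```

```text
hole near [0.54976411 0.36743297 0.045     ] [array([0.54629745, 0.35411793, 0.045     ]), array([0.54883444, 0.378641  , 0.045     ])]
bot [0.55221804 0.36557879 0.0613    ] [array([0.54840157, 0.35380755, 0.0613    ]), array([0.55069994, 0.37601759, 0.0613    ])]
top [0.55073698 0.36562321 0.1193    ]
```

Call:
play_rows([
  [[0.0,0.002,0.0014,0,0,0,0.01],[0.008,0.002,0.0014,0,0,0,0.01],[0.014,0.002,0.0014,0,0,0,0.01],[0.018,0.002,0.0014,0,0,0,0.01],[0.021,0.002,0.0014,0,0,0,0.01],[0.021,0.002,0.0014,0,0,0,0.01]],
])

```text
time_s: 7.65
position: [0.5477, 0.3673, 0.0657]
tcp_rot: [[-0.001, -0.995, 0.102], [-0.001, 0.102, 0.995], [-1.0, 0.001, -0.001]]
force: [-0.1, -0.0, -1.2]
opening: 0.226
```

```bash
python3 look.py w6
python3 - <<'E'
import cv2
im=cv2.imread("pics/w6.png")
cv2.imwrite("pics/w6c.png",cv2.resize(im[130:270,198:318],None,fx=4,fy=4,interpolation=cv2.INTER_CUBIC))
E
```

```text
[0.54782984 0.36742178 0.06602382] [-0.10088311 -0.22375179 -0.25526136] 7.7 [[258.01630041 222.66774299]]
```

View pics/w6c.png

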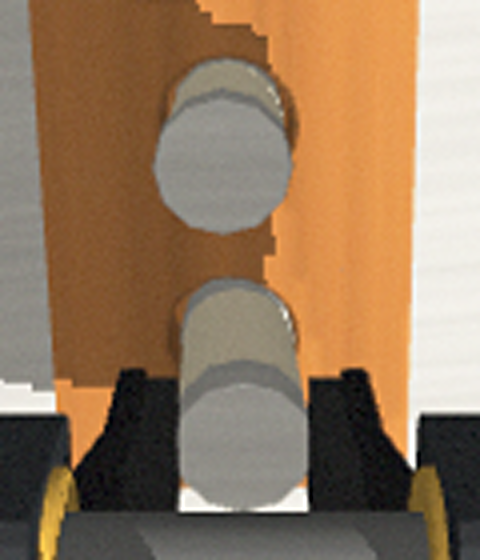

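Fuse mouth has entered the hole without force. Continuing down.

Call:
play_rows([
  [[0.004,0,0,0,0,0,0.01],[0.008,0,0,0,0,0,0.01],[0.011,0,0,0,0,0,0.01],[0.013,0,0,0,0,0,0.01],[0.014,0,0,0,0,0,0.01],[0.014,0,0,0,0,0,0.01]],
])

```text
time_s: 8.3
position: [0.548, 0.3674, 0.0523]
tcp_rot: [[-0.0, -0.995, 0.102], [-0.0, 0.102, 0.995], [-1.0, 0.0, -0.0]]
force: [0.1, -1.7, -2.0]
opening: 0.227
```

Call:
play_rows([
  [[0.001,0,0,0,0,0,0.01],[0.001,0,0,0,0,0,0.045],[0.001,0,0,0,0,0,0.045],[0.001,0,0,0,0,0,0.045],[0.001,0,0,0,0,0,0.045],[-0.03,0,0,0,0,0,0.045],[-0.07,0,0,0,0,0,0.045],[-0.11,0,0,0,0,0,0.045],[-0.14,-0.04,0,0,0,0,0.045],[-0.14,-0.04,0,0,0,0,0.045],[-0.14,-0.04,0,0,0,0,0.045]],
])

```text
time_s: 9.4
position: [0.5889, 0.3635, 0.1936]
tcp_rot: [[0.002, -0.995, 0.103], [0.001, 0.103, 0.995], [-1.0, -0.002, 0.001]]
force: [0.5, -1.3, -1.3]
opening: 0.515
```

```bash
python3 look.py w7
python3 - <<'E'
from h import *
c=capture("scene");cv2.imwrite("pics/s7.png",cv2.resize(c["pixels"][250:345,360:460,::-1],None,fx=5,fy=5,interpolation=cv2.INTER_CUBIC))
E
```

```text
[0.58706646 0.36323561 0.1919368 ] [-0.85257708  0.14570099 -1.06085006] 9.45 [[257.25416375 219.1123622 ]]
```

View pics/w7.png

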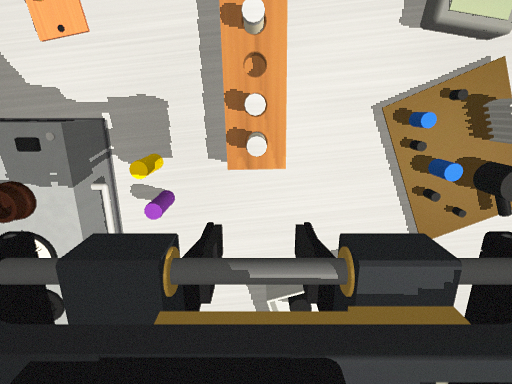

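View pics/s7.png

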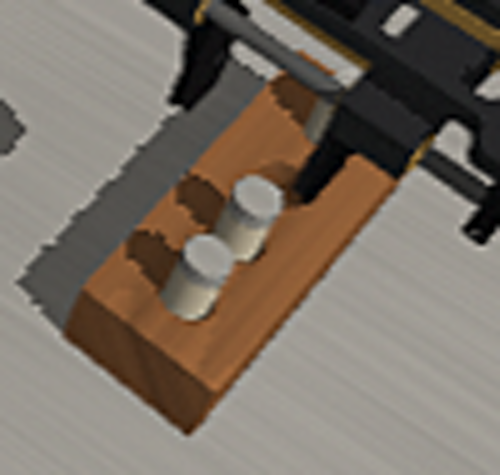

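Both fuses look to be at the same height in the rack (wrist (256,146) is ours, neighbour (255,104)). I'll check that numerically and plan the move to the handle.

Run:
```python
from h import *
c=dict(np.load("w7.npz"))
im=cv2.imread("pics/w7.png");g=cv2.inRange(im,(235,235,235),(255,255,255))
sub=np.zeros_like(g);sub[85:165,232:280]=g[85:165,232:280]
n,l,st,ce=cv2.connectedComponentsWithStats(sub);cs=[(st[i,4],st[i],ce[i]) for i in range(1,n) if st[i,4]>150];
for a in cs:print(a, onz(c,a[2],.081))
print(delta([.59,-.045,.25],Rdown(-5.9)))
c=capture("scene")
for X in ([.55,.367,.081],[.508,.367,.081]):print(proj(c,X))
```

```text
(array([-0.0585, -0.0451, -0.4057]), array([ 9.006e+01, -2.200e-01, -9.000e-02]))
[[401.97880496 300.6942489 ]]
[[410.67110886 288.16657741]]
```

Call:
play_rows([
  [[-0.03,0,-0.02,8,0,0,0.045],[-0.058,-0.005,-0.05,16,0,0,0.045],[-0.058,-0.01,-0.09,24,0,0,0.045],[-0.058,-0.015,-0.13,32,0,0,0.045],[-0.058,-0.02,-0.17,40,0,0,0.045],[-0.058,-0.025,-0.21,48,0,0,0.045],[-0.058,-0.03,-0.25,56,0,0,0.045],[-0.058,-0.035,-0.29,64,0,0,0.045],[-0.058,-0.04,-0.33,72,0,0,0.045],[-0.058,-0.045,-0.37,80,0,0,0.045],[-0.058,-0.045,-0.405,88,0,0,0.045],[-0.058,-0.045,-0.405,90,0,0,0.045]],
])

```text
time_s: 10.75
position: [0.5901, -0.0478, 0.2489]
tcp_rot: [[-0.003, 0.109, 0.994], [-0.001, 0.994, -0.109], [-1.0, -0.001, -0.003]]
force: [0.6, -0.4, 0.4]
opening: 0.52
```

Call:
play_rows([
  [[0,0,0,0,0,0,0.045],[0,0,0,0,0,0,0.045]],
])

```text
time_s: 10.95
position: [0.5905, -0.0431, 0.2495]
tcp_rot: [[-0.002, 0.1, 0.995], [0.001, 0.995, -0.1], [-1.0, 0.001, -0.002]]
force: [0.1, 0.3, -0.4]
opening: 0.518
```

```bash
python3 look.py w8
python3 - <<'E'
from h import *
c=capture("scene");cv2.imwrite("pics/s8.png",c["pixels"][:,:,::-1])
E
```

```text
[ 0.59075938 -0.04287466  0.24976055] [-0.64015911  0.11645556  0.36009266] 11.0 [[258.32229288 222.67184061]]
```

View pics/w8.png

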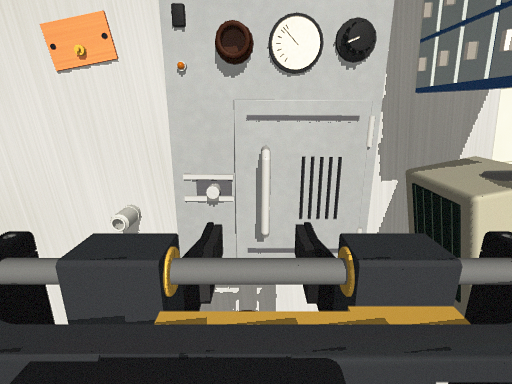

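View pics/s8.png

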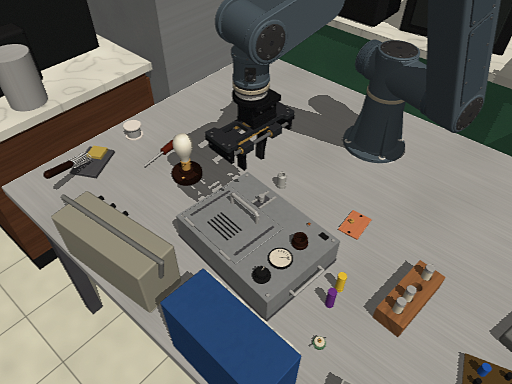

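The wrist view shows the handle bar from (266,150) to (265,233), the catch knob at (213,191) and the cup empty at (233,40). In the scene view the rack now holds three fuses, at the same height.

Run:
```python
from h import *
np.set_printoptions(precision=4,suppress=True)
c=dict(np.load("w8.npz"))
a,b=onz(c,[266,151],.131),onz(c,[265,234],.131);print(a,b,np.linalg.norm(a-b),(a+b)/2,"knob",onz(c,[213,191.5],.116),"cup",onz(c,[233.5,37],.114))
print("cover corners",[onz(c,q,.094) for q in((235,99),(374,102))])
s=read_state();print(s["position"])
im=cv2.imread("pics/w8.png");cv2.imwrite("pics/w8c.png",cv2.resize(im[130:250,170:290],None,fx=5,fy=5,interpolation=cv2.INTER_CUBIC))
im=cv2.imread("pics/s8.png");cv2.imwrite("pics/s8c.png",cv2.resize(im[250:345,360:460],None,fx=6,fy=6,interpolation=cv2.INTER_CUBIC))
```

```text
[ 0.6019 -0.01    0.131 ] [ 0.5918 -0.1064  0.131 ] 0.09690070882856296 [ 0.5969 -0.0582  0.131 ] knob [ 0.5358 -0.0533  0.116 ] cup [0.5798 0.1063 0.114 ]
cover corners [array([0.5724, 0.0474, 0.094 ]), array([0.7305, 0.0283, 0.094 ])]
[ 0.591  -0.0428  0.25  ]
```

View pics/w8c.png

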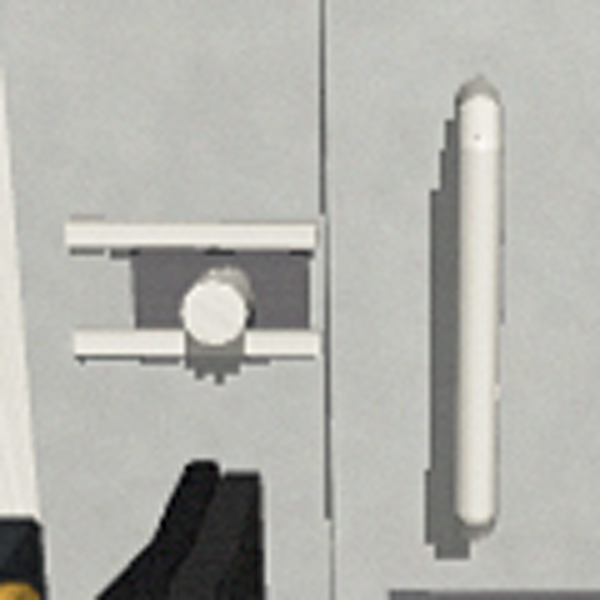

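View pics/s8c.png

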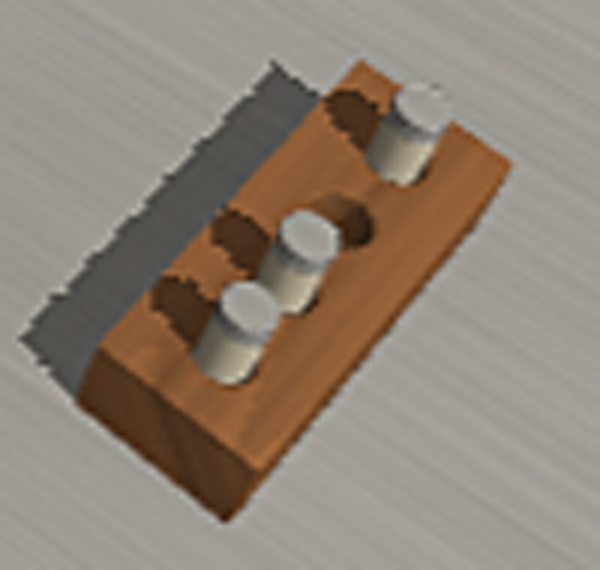

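Call:
play_rows([
  [[0.03,-0.008,0.004,0,0,0,0.04],[0.07,-0.0145,0.0075,0,0,0,0.04],[0.1,-0.0145,0.0075,0,0,0,0.04],[0.12,-0.0145,0.0075,0,0,0,0.04],[0.132,-0.0145,0.0075,0,0,0,0.04],[0.137,-0.0145,0.0075,0,0,0,0.04],[0.137,-0.0145,0.0075,0,0,0,0.04],[0.137,-0.0145,0.0075,0,0,0,0.04]],
])

```text
time_s: 11.85
position: [0.5984, -0.0591, 0.1147]
tcp_rot: [[0.002, 0.101, 0.995], [-0.001, 0.995, -0.101], [-1.0, -0.0, 0.002]]
force: [-0.4, -0.1, -0.8]
opening: 0.46
```

```bash
python3 look.py w9
```

```text
[ 0.59846971 -0.05925104  0.11483766] [ 0.64789288  0.00138788 -0.6243729 ] 11.9 [[258.14398052 223.18485851]]
```

View pics/w9.png

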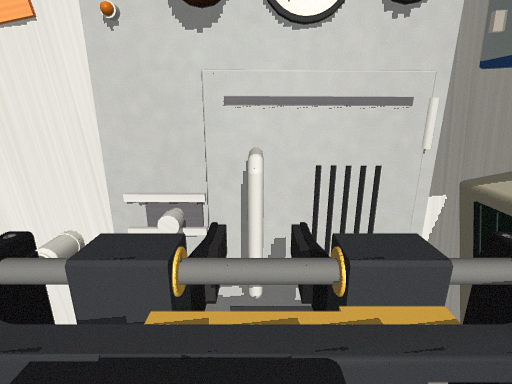

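The bar (column 256) lies midway between the fingers. Down 2 mm, then close.

Call:
play_rows([
  [[0.002,0,0,0,0,0,0.04],[0.002,0,0,0,0,0,0.0],[0.002,0,0,0,0,0,0.0],[0.002,0,0,0,0,0,0.0],[0.002,0,0,0,0,0,0.0],[0.002,0,0,0,0,0,0.0],[0.002,0,0,0,0,0,0.0]],
])

```text
time_s: 12.6
position: [0.5974, -0.0592, 0.1115]
tcp_rot: [[-0.0, 0.102, 0.995], [-0.0, 0.995, -0.102], [-1.0, -0.0, -0.0]]
force: [-0.4, -0.1, 0.6]
opening: 0.027
```

```bash
python3 look.py w10; python3 -c "
from h import *
s=read_state();print(s['opening'])
c=capture('scene');cv2.imwrite('pics/s10.png',cv2.resize(c['pixels'][130:260,170:310,::-1],None,fx=5,fy=4.5,interpolation=cv2.INTER_CUBIC))"
```

```text
[ 0.59746333 -0.05914986  0.11154601] [ 0.00230172  0.42144416 -0.86481076] 12.65 [[258.06276367 222.91877954]]
0.019336751981313693
```

View pics/w10.png

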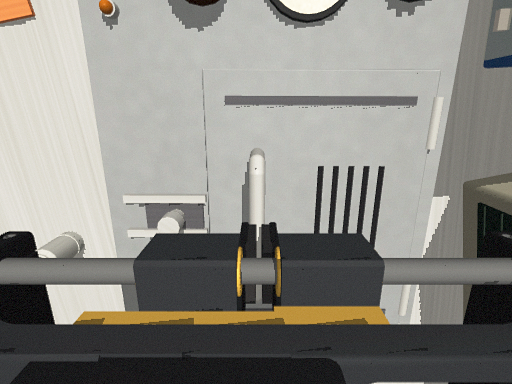

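View pics/s10.png

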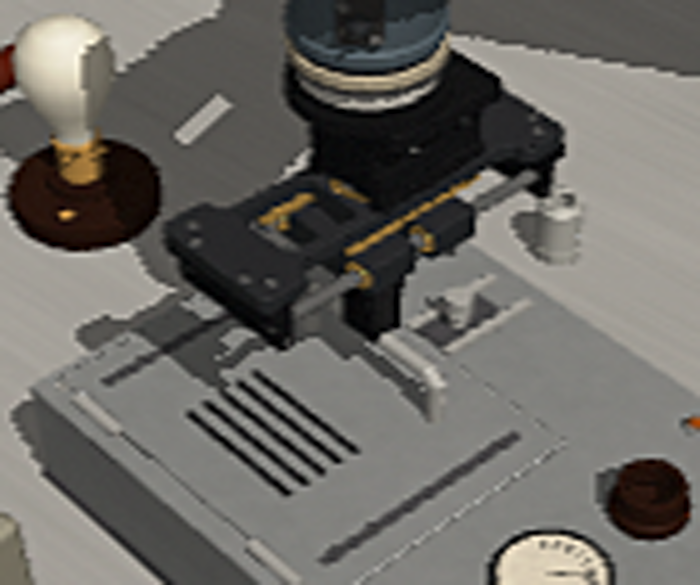

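```bash
python3 -c "
import cv2
im=cv2.imread('pics/w10.png');cv2.imwrite('pics/w10c.png',cv2.resize(im[140:320,200:320],None,fx=5,fy=3.3,interpolation=cv2.INTER_CUBIC))"
```

```text
(no output)
```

View pics/w10c.png

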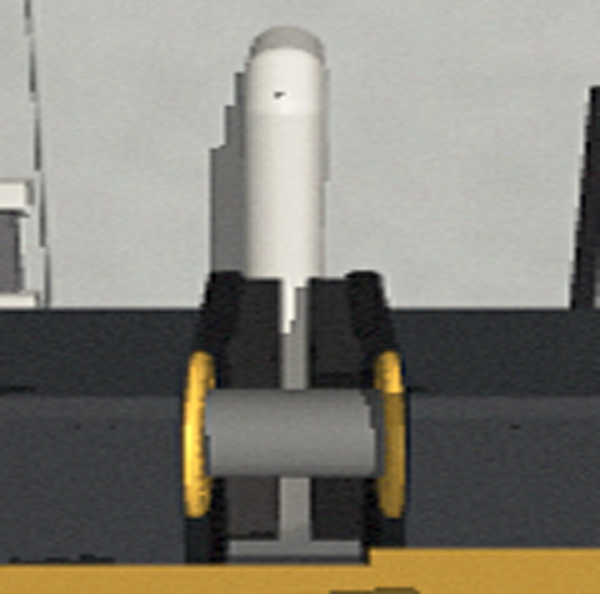

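The opening reads smaller than a 10 mm bar should give, so I can't yet be sure the bar is held. I'll tug gently in small steps and read the force.

Call:
play_rows([
  [[-0.001,0,0,0,0,0,0.0],[-0.002,0,0,0,0,0,0.0],[-0.003,0,0,0,0,0,0.0],[-0.003,0,0,0,0,0,0.0]],
])

```text
time_s: 13.1
position: [0.5976, -0.0592, 0.1148]
tcp_rot: [[0.0, 0.102, 0.995], [-0.0, 0.995, -0.102], [-1.0, -0.0, 0.0]]
force: [-0.7, 0.1, 0.5]
opening: 0.001
```

Call:
play_rows([
  [[-0.001,0,0,0,0,0,0.0],[-0.002,0,0,0,0,0,0.0],[-0.002,0,0,0,0,0,0.0]],
])

```text
time_s: 13.4
position: [0.5976, -0.0592, 0.1167]
tcp_rot: [[0.0, 0.102, 0.995], [-0.0, 0.995, -0.102], [-1.0, -0.0, 0.0]]
force: [0.2, -0.2, 1.0]
opening: 0.007
```

```bash
python3 look.py w11
python3 - <<'E'
from h import *
np.set_printoptions(precision=4,suppress=True)
a=dict(np.load("w8.npz"));b=dict(np.load("w9.npz"))
import cv2
for n in("w8","w9"):
    im=cv2.imread(f"pics/{n}.png");cv2.imwrite(f"pics/{n}d.png",cv2.resize(im[130:180,235:285],None,fx=10,fy=10,interpolation=cv2.INTER_CUBIC))
print(tri(a,[266,147],b,[256,148]), tri(a,[213,191.5],b,[173,217]))
for z in(.094,.1,.11,.12,.131):print(z,proj(b,onz(a,[266,147],z)),proj(b,onz(a,[213,191.5],z)))
E
```

```text
[ 0.5975424  -0.05917623  0.1166681 ] [ 0.19226767 -0.37463827 -0.29273472] 13.45 [[257.98531608 222.88959743]]
(array([ 0.6024, -0.0073,  0.1139]), np.float64(0.001494925170274768)) (array([ 0.5289, -0.0609,  0.0836]), np.float64(0.0026271762903306963))
0.094 [[257.1446 149.9229]] [[173.0947 220.9787]]
0.1 [[256.9215 150.0194]] [[171.9842 221.832 ]]
0.11 [[256.5188 150.1936]] [[169.9845 223.3684]]
0.12 [[256.0721 150.3869]] [[167.773  225.0675]]
0.131 [[255.5208 150.6254]] [[165.0532 227.1571]]
```

View pics/w11.png

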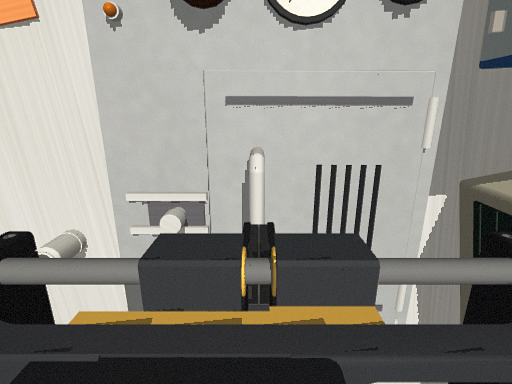

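Run:
```python
from h import *
np.set_printoptions(precision=4,suppress=True)
s=read_state();X=s["position"];print(X)
B=[[.6019,-.01,.131],[.5918,-.1064,.131],[.5969,-.0582,.131]]
for n in("scene","top"):
    c=capture(n);im=c["pixels"][:,:,::-1].copy()
    x0,y0,w,h,f=(170,130,140,130,5) if n=="scene" else (180,110,130,120,5)
    big=cv2.resize(im[y0:y0+h,x0:x0+w],None,fx=f,fy=f,interpolation=cv2.INTER_CUBIC)
    for p,col in [(X,(0,0,255))]+[(b,(0,255,0)) for b in B]+[([.5358,-.0533,.116],(255,0,0))]:
        q=(proj(c,p)[0]-[x0,y0]+.5)*f;cv2.circle(big,tuple(int(v) for v in q),4,col,-1)
    cv2.imwrite(f"pics/{n}11.png",big)
```

```text
[ 0.5975 -0.0592  0.1167]
```

View pics/scene11.png

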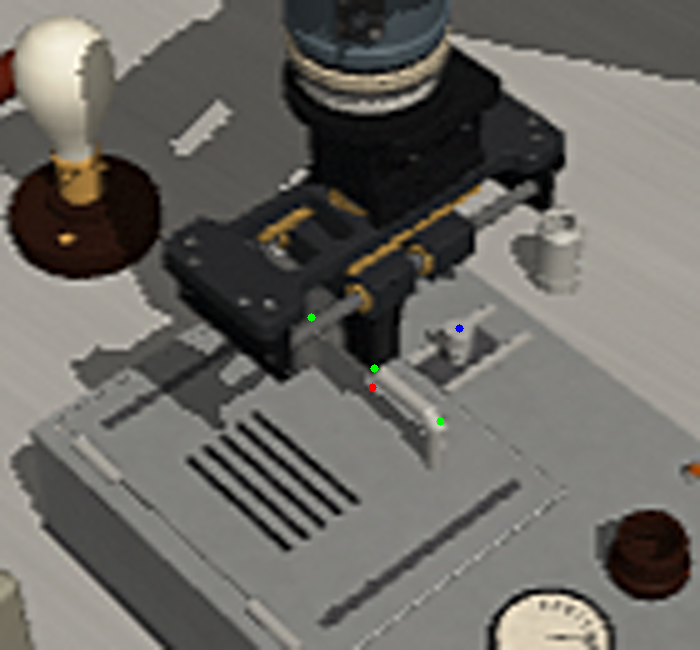

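View pics/top11.png

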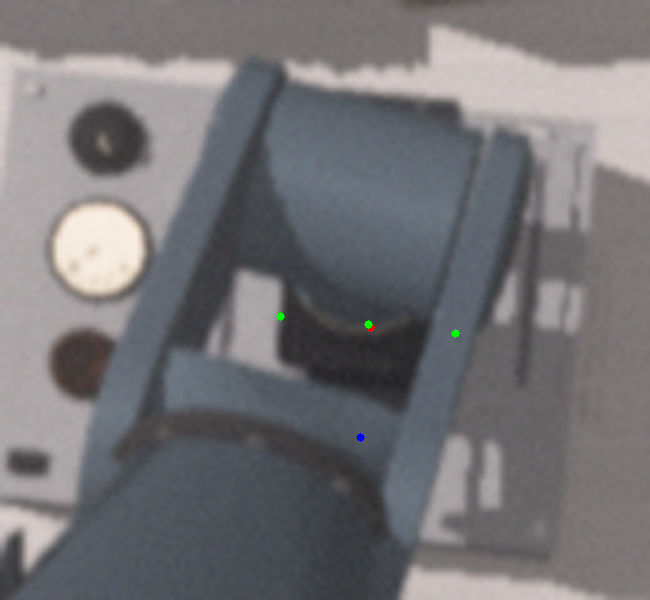

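The fingers shut fully, so the bar isn't between them. In the scene crop the finger block ends at the top of the bar (375,368), so the tips sit higher than I assumed and slipped off the bar's crown. I'll open and look again.

Call:
play_rows([
  [[-0.005,0,0,0,0,0,0.03],[-0.005,0,0,0,0,0,0.03],[-0.005,0,0,0,0,0,0.03],[-0.005,0,0,0,0,0,0.03],[0.004,0,0,0,0,0,0.03],[0.004,0,0,0,0,0,0.03]],
])

```text
time_s: 14.15
position: [0.5963, -0.0589, 0.1111]
tcp_rot: [[-0.003, 0.102, 0.995], [0.001, 0.995, -0.102], [-1.0, 0.0, -0.003]]
force: [-0.4, -0.6, 0.1]
opening: 0.339
```

```bash
cat > sc.py <<'E'
from h import *
import sys
s=read_state();X=s["position"];print(X,s["force"],s["opening"],s["time_s"])
c=capture("scene");im=c["pixels"][:,:,::-1].copy();x0,y0,w,h,f=205,150,80,80,8
big=cv2.resize(im[y0:y0+h,x0:x0+w],None,fx=f,fy=f,interpolation=cv2.INTER_CUBIC)[:600]
for d in (0,.019,.04):
    q=(proj(c,X+[0,0,d])[0]-[x0,y0]+.5)*f;cv2.circle(big,tuple(int(v) for v in q),3,(0,0,255),-1)
cv2.imwrite(f"pics/{sys.argv[1]}.png",big)
E
python3 sc.py s12
```

```text
[ 0.59631749 -0.05888862  0.11112011] [-0.3500848  -0.63706349  0.05662208] 0.3392538327086129 14.15
```

View pics/s12.png

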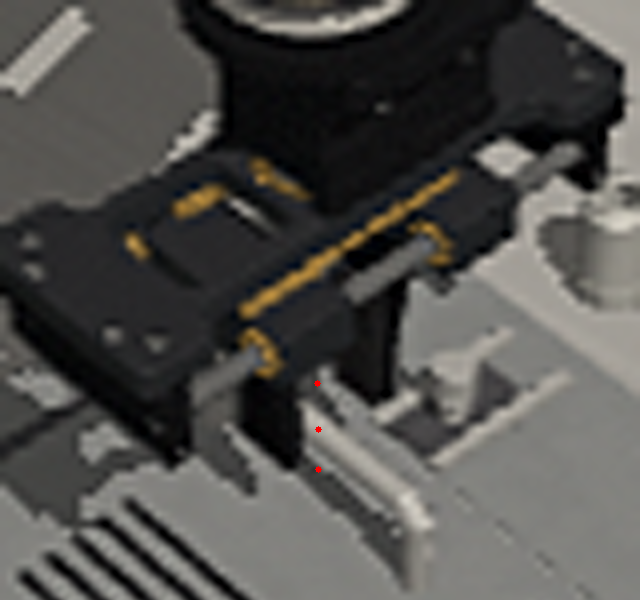

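```bash
python3 -c "
import cv2
im=cv2.imread('pics/s10.png');cv2.imwrite('pics/s10c.png',cv2.resize(im[250:450,250:480],None,fx=3,fy=3,interpolation=cv2.INTER_CUBIC))"; python3 look.py w12
```

```text
[ 0.59693961 -0.05901789  0.11183181] [ 0.15528576 -0.02464449 -0.05186383] 14.25 [[258.55605856 223.20319772]]
```

View pics/s10c.png

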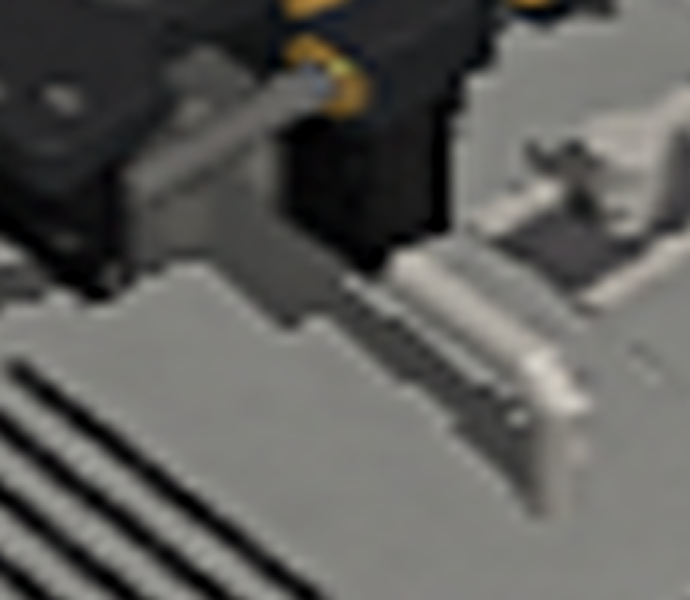

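View pics/w12.png

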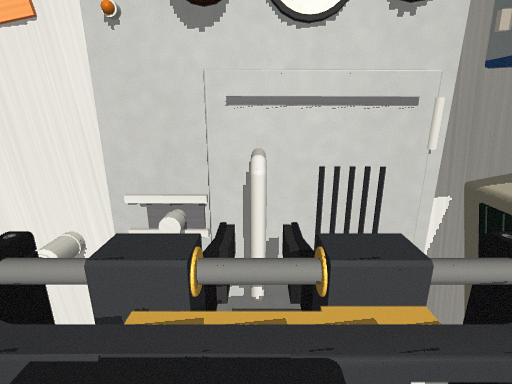

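The fingers now straddle the bar in plan (w12, column 258), but in the scene picture their tips end about 20 mm higher than the reported TCP. I'll go lower in small steps and watch the force.

Call:
play_rows([
  [[0.003,0,0,0,0,0,0.03],[0.006,0,0,0,0,0,0.03],[0.009,0,0,0,0,0,0.03],[0.009,0,0,0,0,0,0.03]],
])

```text
time_s: 14.65
position: [0.597, -0.0591, 0.103]
tcp_rot: [[-0.001, 0.102, 0.995], [0.0, 0.995, -0.102], [-1.0, 0.0, -0.001]]
force: [-0.8, 0.7, -0.1]
opening: 0.344
```

```bash
python3 sc.py s13
```

```text
[ 0.59702674 -0.05907982  0.10298304] [-0.7989738   0.65058613 -0.05735791] 0.34404594951965023 14.65
```

View pics/s13.png

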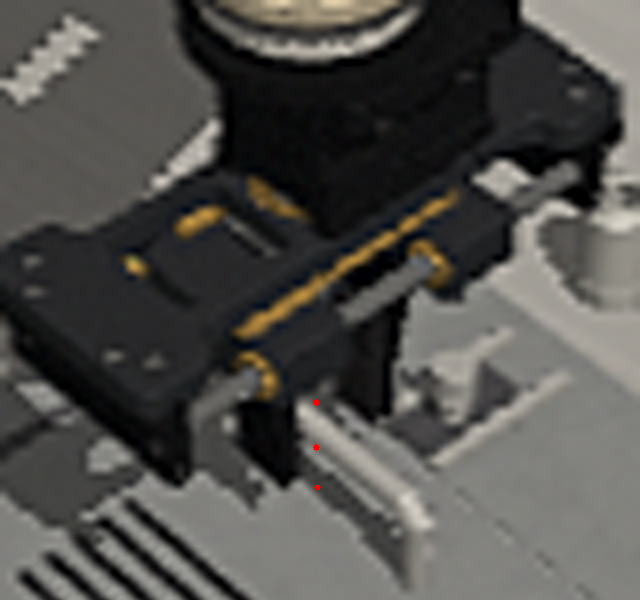

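Call:
play_rows([
  [[0.003,0,0,0,0,0,0.03],[0.006,0,0,0,0,0,0.03],[0.009,0,0,0,0,0,0.03],[0.009,0,0,0,0,0,0.03]],
])

```text
time_s: 15.1
position: [0.597, -0.059, 0.094]
tcp_rot: [[-0.001, 0.102, 0.995], [0.0, 0.995, -0.102], [-1.0, 0.0, -0.001]]
force: [-0.5, -0.7, 0.3]
opening: 0.345
```

```bash
python3 sc.py s14
```

```text
[ 0.59698417 -0.05903341  0.09396389] [-0.47374626 -0.69022746  0.32951071] 0.3446788335141908 15.1
```

View pics/s14.png

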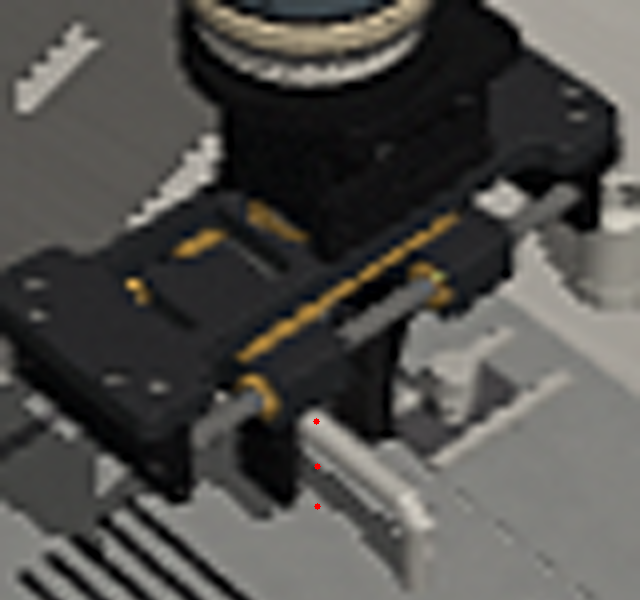

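Call:
play_rows([
  [[0.003,0,0,0,0,0,0.03],[0.003,0,0,0,0,0,0.0],[0.003,0,0,0,0,0,0.0],[0.003,0,0,0,0,0,0.0],[0.003,0,0,0,0,0,0.0],[0.003,0,0,0,0,0,0.0],[0.003,0,0,0,0,0,0.0],[0.003,0,0,0,0,0,0.0]],
])

```text
time_s: 15.95
position: [0.5961, -0.059, 0.0915]
tcp_rot: [[-0.003, 0.102, 0.995], [0.0, 0.995, -0.102], [-1.0, 0.0, -0.003]]
force: [-4.3, -0.5, 3.3]
opening: 0.1
```

```bash
python3 sc.py s15
```

```text
[ 0.59613114 -0.05898349  0.09149024] [-4.28223377 -0.49113997  3.29326778] 0.10008134815390936 15.95
```

View pics/s15.png

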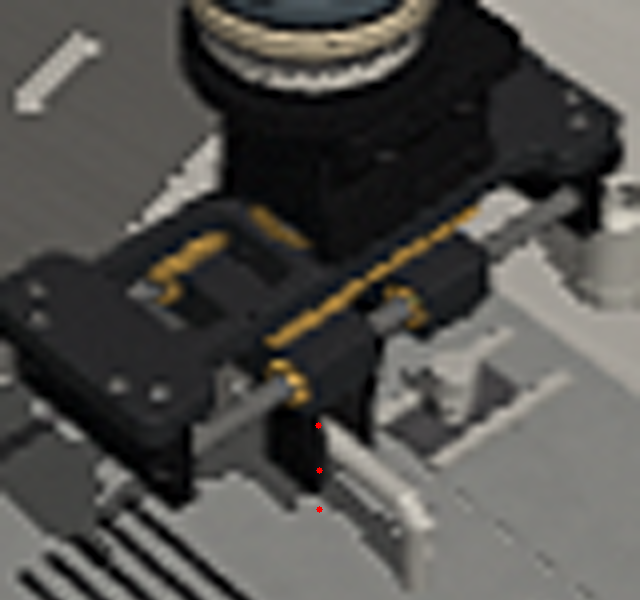

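The fingers stopped on the bar at 8.7 mm, and the scene view shows them around it. Now the gentle tug.

Call:
play_rows([
  [[-0.001,0,0,0,0,0,0.0],[-0.002,0,0,0,0,0,0.0],[-0.002,0,0,0,0,0,0.0]],
])

```text
time_s: 16.3
position: [0.5966, -0.059, 0.0929]
tcp_rot: [[-0.002, 0.102, 0.995], [0.0, 0.995, -0.102], [-1.0, 0.0, -0.002]]
force: [-5.1, -0.4, -2.8]
opening: 0.1
```

Call:
play_rows([
  [[-0.001,0,0,0,0,0,0.0],[-0.002,0,0,0,0,0,0.0],[-0.002,0,0,0,0,0,0.0]],
])

```text
time_s: 16.6
position: [0.5976, -0.0592, 0.0955]
tcp_rot: [[0.0, 0.102, 0.995], [0.0, 0.995, -0.102], [-1.0, 0.0, 0.0]]
force: [-3.1, -0.2, -2.6]
opening: 0.101
```

Call:
play_rows([
  [[-0.001,0,0,0,0,0,0.0],[-0.002,0,0,0,0,0,0.0],[-0.002,0,0,0,0,0,0.0]],
])

```text
time_s: 16.9
position: [0.5985, -0.0593, 0.0978]
tcp_rot: [[0.002, 0.102, 0.995], [-0.0, 0.995, -0.102], [-1.0, -0.0, 0.002]]
force: [0.1, 0.4, -4.1]
opening: 0.103
```

```bash
python3 -c "
from h import *
s=read_state();print(s['position'],s['force'],s['opening'])"; python3 sc.py s16
```

```text
[ 0.59848455 -0.05925511  0.09782656] [ 0.09797764  0.38787204 -4.12625362] 0.10282141777772316
[ 0.59848455 -0.05925511  0.09782656] [ 0.09797764  0.38787204 -4.12625362] 0.10282141777772316 16.9
```

View pics/s16.png

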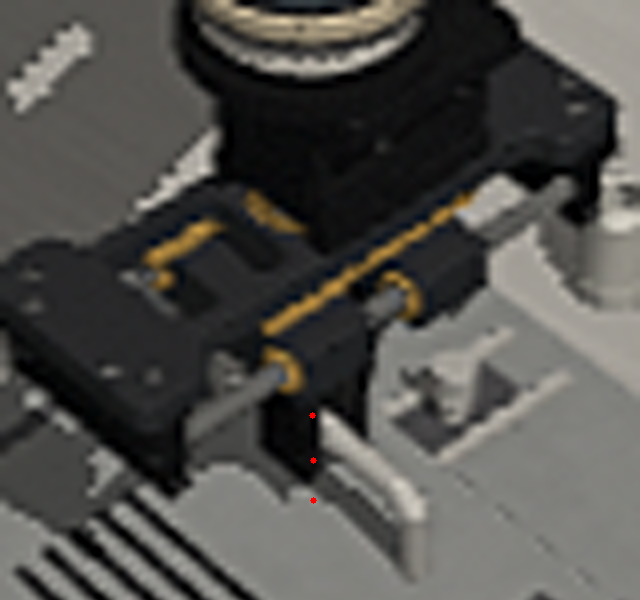

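The bar rose about 6 mm and moved back along the hinge arc, with only about 4 N, the cover's own weight. That is well past the 1° play, so the cover isn't caught and the catch stays as it is. Before lifting I'll check the clearance to the beige box behind.

Run:
```python
from h import *
np.set_printoptions(precision=3,suppress=True)
t=capture("top");s=capture("scene")
cv2.imwrite("pics/t17.png",cv2.resize(t["pixels"][30:150,230:390,::-1],None,fx=5,fy=5,interpolation=cv2.INTER_CUBIC))
cv2.imwrite("pics/s17.png",cv2.resize(s["pixels"][170:320,40:200,::-1],None,fx=4,fy=4,interpolation=cv2.INTER_CUBIC))
```

```text
(no output)
```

View pics/t17.png

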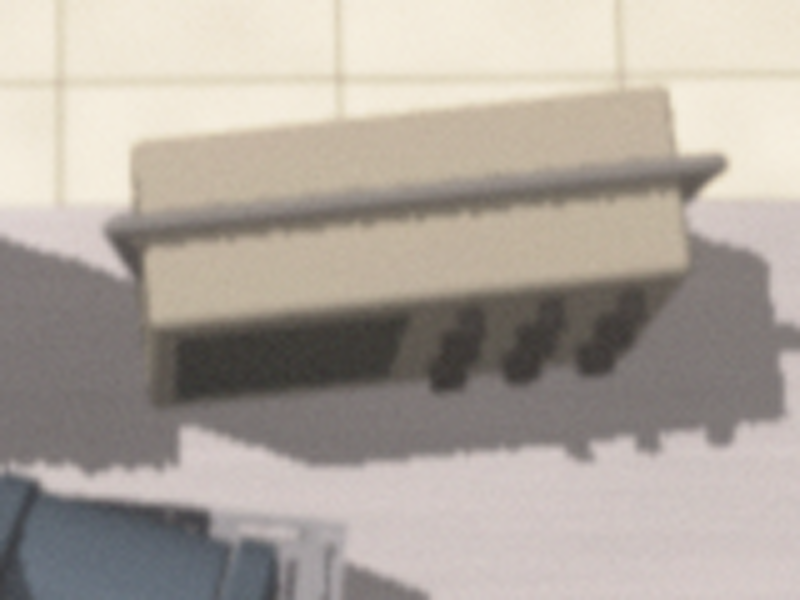

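View pics/s17.png

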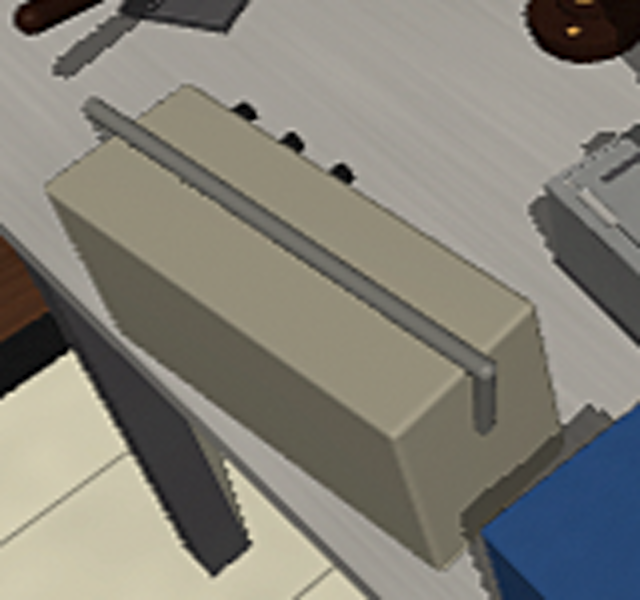

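The box's front face is at about x = 0.80, while the gripper body reaches about 0.78 at 56°, so it clears.

Run:
```python
import numpy as np
R=.1262;p0=np.array([-R*np.cos(np.radians(21)),R*np.sin(np.radians(21))])
for f in np.arange(24,79,3):
    p=R*np.array([-np.cos(np.radians(f)),np.sin(np.radians(f))])-p0;print(f-18,"x",round(-p[1],4),"z",round(p[0],4))
```

```text
6 x -0.0061 z 0.0025
9 x -0.0121 z 0.0054
12 x -0.0179 z 0.0085
15 x -0.0235 z 0.012
18 x -0.029 z 0.0157
21 x -0.0342 z 0.0197
24 x -0.0392 z 0.024
27 x -0.044 z 0.0286
30 x -0.0486 z 0.0334
33 x -0.0528 z 0.0384
36 x -0.0569 z 0.0436
39 x -0.0606 z 0.0491
42 x -0.0641 z 0.0547
45 x -0.0672 z 0.0605
48 x -0.0701 z 0.0665
51 x -0.0726 z 0.0726
54 x -0.0748 z 0.0788
57 x -0.0767 z 0.0852
60 x -0.0782 z 0.0916
```

Call:
play_rows([
  [[-0.003,0,0.001,0,0,0,0.0],[-0.006,0,0.0025,0,0,0,0.0],[-0.009,0,0.004,0,0,0,0.0],[-0.012,0,0.0055,0,0,0,0.0],[-0.015,0,0.007,0,0,0,0.0],[-0.018,0,0.0085,0,0,0,0.0],[-0.021,0,0.01,0,0,0,0.0],[-0.0235,0,0.012,0,0,0,0.0],[-0.0235,0,0.012,0,0,0,0.0]],
])

```text
time_s: 17.95
position: [0.6098, -0.0605, 0.1215]
tcp_rot: [[0.001, 0.102, 0.995], [-0.0, 0.995, -0.102], [-1.0, -0.0, 0.001]]
force: [3.1, -0.7, -4.6]
opening: 0.1
```

```bash
python3 -c "
from h import *
c=capture('scene');cv2.imwrite('pics/s18.png',cv2.resize(c['pixels'][120:270,150:300,::-1],None,fx=4,fy=4,interpolation=cv2.INTER_CUBIC))"; python3 look.py w18
```

```text
[ 0.60955872 -0.06044169  0.1212256 ] [ 1.86950157 -0.65381425 -5.62591873] 18.05 [[257.91564163 222.83029326]]
```

View pics/s18.png

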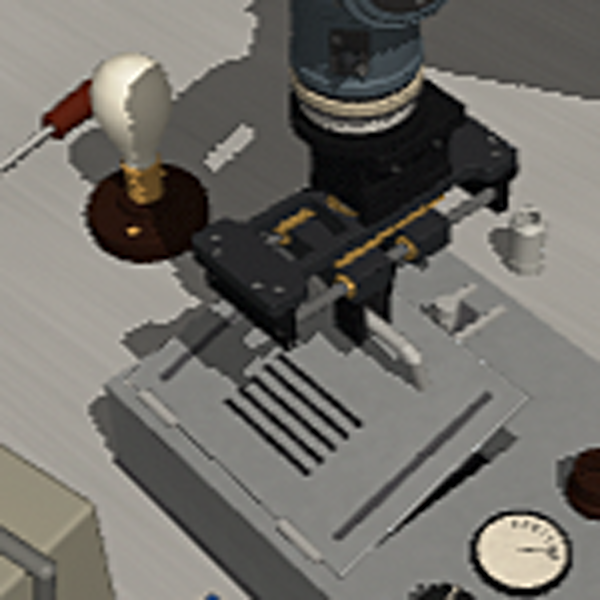

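View pics/w18.png

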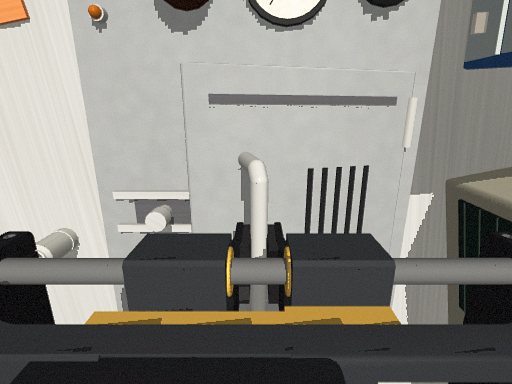

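The cover is lifting freely: the gap shows at its left edge in the scene crop, and the bar stays between the fingers. Continuing along the arc.

Call:
play_rows([
  [[-0.0055,0,0.0037,0,0,0,0.0],[-0.0107,0,0.0077,0,0,0,0.0],[-0.0157,0,0.012,0,0,0,0.0],[-0.0205,0,0.0166,0,0,0,0.0],[-0.0251,0,0.0214,0,0,0,0.0],[-0.0293,0,0.0264,0,0,0,0.0],[-0.0334,0,0.0316,0,0,0,0.0],[-0.0334,0,0.0316,0,0,0,0.0]],
])

```text
time_s: 18.85
position: [0.6401, -0.0636, 0.1561]
tcp_rot: [[-0.002, 0.101, 0.995], [-0.0, 0.995, -0.101], [-1.0, -0.0, -0.002]]
force: [-5.1, -0.2, 2.2]
opening: 0.1
```

```bash
python3 -c "
from h import *
c=capture('scene');cv2.imwrite('pics/s19.png',cv2.resize(c['pixels'][120:270,150:300,::-1],None,fx=4,fy=4,interpolation=cv2.INTER_CUBIC))
s=read_state();print(s['position'],s['force'],s['joint_positions'])"
```

```text
[ 0.63980606 -0.06363075  0.1558671 ] [-6.5619152  -1.29484698  1.92596835] [-1.55943484e+01  3.42458073e+01  8.15021243e+01 -5.61095687e-02
  6.43864147e+01 -9.74973893e+00]
```

View pics/s19.png

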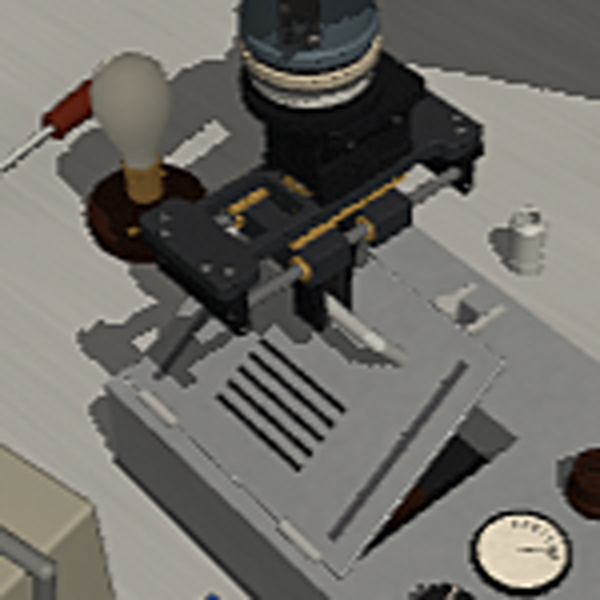

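Call:
play_rows([
  [[-0.005,0,0.005,0,0,0,0.0],[-0.0087,0,0.0105,0,0,0,0.0],[-0.012,0,0.0161,0,0,0,0.0],[-0.015,0,0.0221,0,0,0,0.0],[-0.0175,0,0.0282,0,0,0,0.0],[-0.0198,0,0.0345,0,0,0,0.0],[-0.0198,0,0.0345,0,0,0,0.0]],
])

```text
time_s: 19.6
position: [0.6772, -0.0676, 0.1768]
tcp_rot: [[0.004, 0.102, 0.995], [-0.001, 0.995, -0.102], [-1.0, -0.001, 0.004]]
force: [-5.2, -1.1, 5.8]
opening: 0.102
```

```bash
python3 -c "
from h import *
c=capture('scene');cv2.imwrite('pics/s20.png',cv2.resize(c['pixels'][100:270,130:300,::-1],None,fx=3.5,fy=3.5,interpolation=cv2.INTER_CUBIC))
s=read_state();print(s['position'],s['force'],s['opening'])"; python3 look.py w20
```

```text
[ 0.67672776 -0.06754117  0.17669791] [-4.11138825 -2.3213066   5.74463425] 0.10151573657918919
[ 0.67649809 -0.06750437  0.17661646] [-4.83647898 -1.24825078  5.82654684] 19.7 [[257.6868514  222.90439881]]
```

View pics/s20.png

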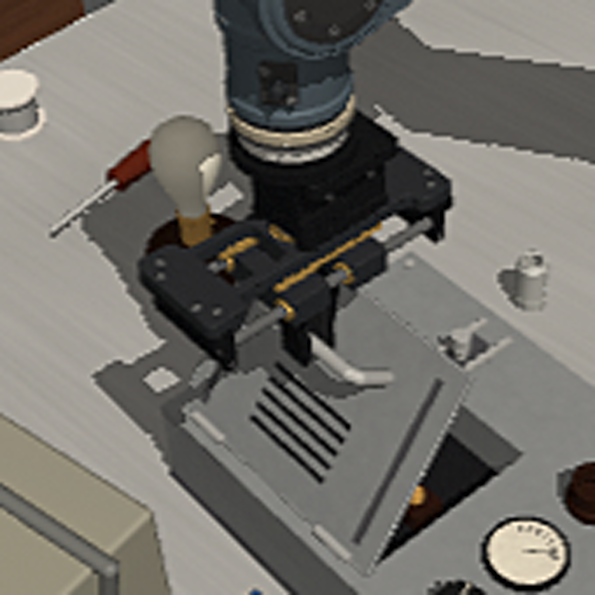

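View pics/w20.png

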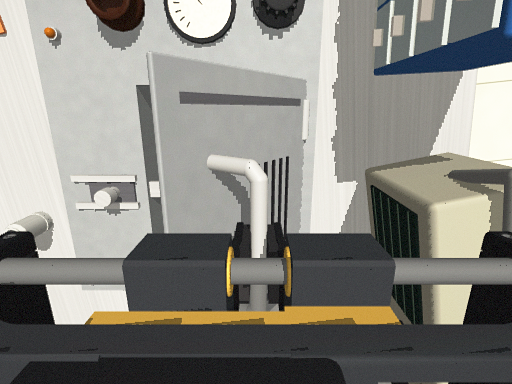

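```bash
cat > ang.py <<'E'
from h import *
def corner(th,y=.105,H=(.7170,-.072,.092),L=.159,zt=.002):
    a=np.radians(-5.9);ux=np.array([np.cos(a),np.sin(a),0]);uy=np.array([-np.sin(a),np.cos(a),0]);t=np.radians(th)
    return np.array(H)+uy*y+ux*(-L*np.cos(t)+zt*np.sin(t))+np.array([0,0,1])*(L*np.sin(t)+zt*np.cos(t))
E
python3 - <<'E'
from ang import *
c=capture("scene");w=dict(np.load("w20.npz"))
print("hinge",proj(c,corner(0,L=0)),proj(w,corner(0,L=0)))
for th in(45,50,55,60):print(th,proj(c,corner(th)),proj(w,corner(th)))
E
```

```text
hinge [[235.72819183 263.90172858]] [[304.01818995  76.67599105]]
45 [[271.57459912 207.59498228]] [[118.96303705  52.61370854]]
50 [[268.43652706 207.13265369]] [[131.71570264  49.02779551]]
55 [[264.95620976 207.11929854]] [[148.75030362  45.39274781]]
60 [[261.15179071 207.57198373]] [[170.37412957  41.81328934]]
```

The cover's front-left corner at scene (265,207) and wrist (149,53) matches the model at 55° in both views. A small upward move will relieve the radial push and add a degree or two.

Call:
play_rows([
  [[-0.0015,0,0.0025,0,0,0,0.0],[-0.003,0,0.005,0,0,0,0.0],[-0.003,0,0.005,0,0,0,0.0],[-0.003,0,0.005,0,0,0,0.0],[-0.003,0,0.005,0,0,0,0.0],[-0.003,0,0.005,0,0,0,0.0],[-0.003,0,0.005,0,0,0,0.0],[-0.003,0,0.005,0,0,0,0.0],[-0.003,0,0.005,0,0,0,0.0],[-0.003,0,0.005,0,0,0,0.0]],
])

```text
time_s: 20.75
position: [0.6805, -0.0679, 0.178]
tcp_rot: [[0.001, 0.102, 0.995], [-0.001, 0.995, -0.102], [-1.0, -0.0, 0.001]]
force: [-3.8, -2.2, 5.4]
opening: 0.1
```

```bash
python3 - <<'E'
from ang import *
c=capture("scene");im=c["pixels"][:,:,::-1];cv2.imwrite("pics/s21.png",im)
cv2.imwrite("pics/s21c.png",cv2.resize(im[180:280,210:310],None,fx=6,fy=6,interpolation=cv2.INTER_CUBIC))
s=read_state();print(s['position'],s['force'],s['opening'],s['time_s'])
for th in(50,54,56,58,60):print(th,(proj(c,corner(th))-[210,180]+.5)*6)
E
python3 look.py w21
```

```text
[ 0.68046662 -0.06788375  0.17805255] [-4.18206384 -1.67992525  5.12484147] 0.10082473268576844 20.8
50 [[353.61916237 165.79592212]]
54 [[337.07311345 165.51107176]]
56 [[328.32352319 166.03243844]]
58 [[319.26650693 167.00431797]]
60 [[309.91074425 168.43190239]]
[ 0.68044699 -0.06791668  0.17805712] [-4.12982801 -1.22855222  5.23752565] 20.85 [[258.00130773 222.97599291]]
```

View pics/s21c.png

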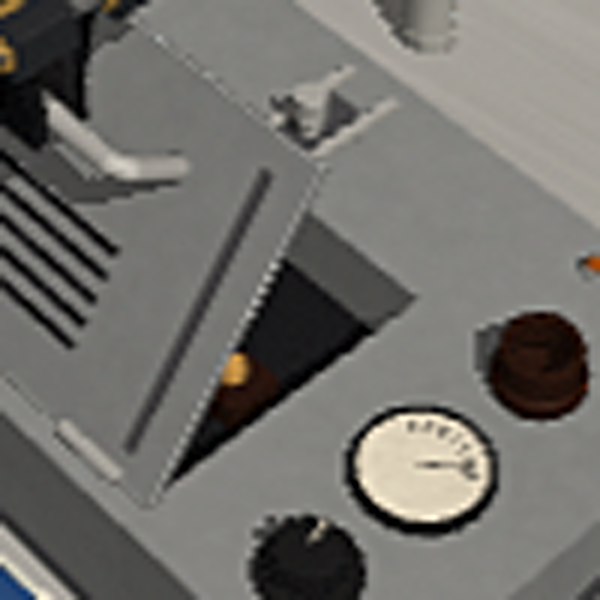

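View pics/s21.png

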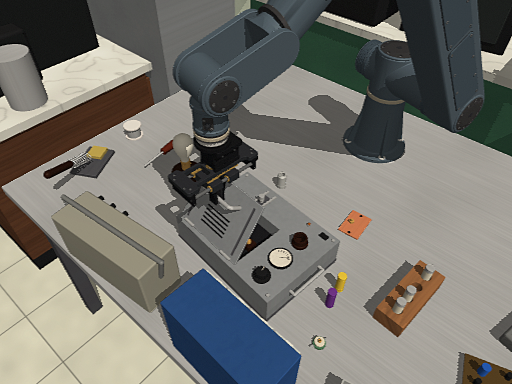

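View pics/w21.png

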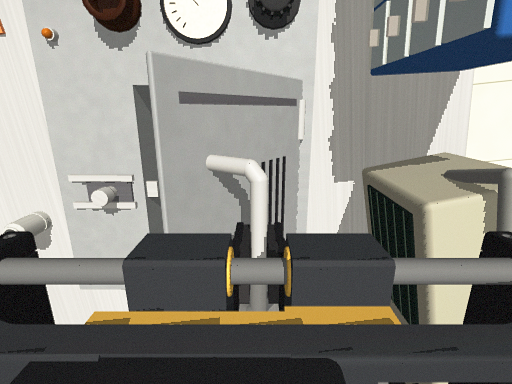

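The corner at crop (325,165) gives about 57°, the grip is steady, the lamp is where it was, the cup is empty and the rack holds three fuses. Handing in.

```bash
python3 -c "
from rig import *
print(hand_in()); s=read_state(); print(s['position'],s['force'],s['opening'],s['time_s'])"
```

```text
the job is handed in; nothing more can be done
None
the job is handed in; nothing more can be done
```

I drew the fuse-link out of the holder and stood it in the empty end hole of the rack. I then tugged the cover by its handle, found it free, lifted it to about 57° and handed in at about 21 s with the gripper still holding it.

- **Fuse:** in the scene picture it stands at the same height as the two spares, and the holder is empty. I judged that by eye; my attempt to measure its height from the wrist picture found nothing.
- **Tug:** the handle rose about 6 mm along the hinge arc against only about 4 N. That is well past the 1° of play, so the cover was not caught and I left the catch as I found it.
- **First grip on the handle:** it closed on nothing, because the finger tips sit about 20 mm higher than the reported TCP suggests. I went lower, gripped the bar properly and repeated the tug, so the first tug pulled on nothing.
- **Last checks:** the cover's corner gave about 57° in the scene view just before handing in. At the step before, the scene and wrist views both gave 55°. The grip was steady at about 9 mm, with a steady push of about 7 N on the tool. The lamp and other things look unmoved in the last pictures.

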